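# Dress the facade display board and relight it

## Task

Press the red key on the control box to switch the display lights off, then hang every facade panel that is on the table on the stud of its own colour: slip the keyhole over the stud's head and slide the panel down the slope until it is fully home, locked behind the head, straight and flat on the board. When all are hung, press the yellow key (lamp test) and last the green key (lights on), all the way down and only one key at a time; leave the other things on the table where they are.

Things in the scene. Friction and masses are not known exactly. Their poses are not given: they have to be found in the camera images.
- panel_red_grip (a point): Red facade panel (may be absent): plate 110 x 64 x 6 mm, 0.13 kg, lying face up, with a barred balcony block on its face to hold. Point: centre of the block, 38 mm above the plate's back; block 20 mm thick in x, 44 mm long in y, its top 20 mm above. Axes: z out of the face, x to the top (keyhole) edge. From here the plate spans x -35 to 75, y +-32, z -38 to -32 mm.
- panel_red_hole (a point): Centre of the keyhole's entry hole in the back of the red panel, 37 mm in x from the grip point, same axes. The hole, right through, is 24 x 24 mm with cut corners; towards +x it runs into a slot 10 mm wide that ends 28 mm from this point. A stud fully home in the slot has its axis at x = 24.5 mm, y = 0 from here.
- stud_red (a point): Foot of the red panel's stud, on a red disc on the fixed grey board. Shank 7 mm thick, 9 mm long, then a flat head 16 mm across, 4 mm thick, square to the board. The board's face, 160 x 330 mm, slopes down at 18 deg away from the robot; four studs 80 mm apart in a row 35 mm from its upper edge, with stripes of their colour. Axes: x up the slope (to the robot), z out of the face.
- panel_blue_grip (a point): Blue facade panel (may be absent): plate 110 x 64 x 6 mm, 0.13 kg, lying face up, with a barred balcony block on its face to hold. Point: centre of the block, 38 mm above the plate's back; block 20 mm thick in x, 44 mm long in y, its top 20 mm above. Axes: z out of the face, x to the top (keyhole) edge. From here the plate spans x -35 to 75, y +-32, z -38 to -32 mm.
- panel_blue_hole (a point): Centre of the keyhole's entry hole in the back of the blue panel, 37 mm in x from the grip point, same axes. The hole, right through, is 24 x 24 mm with cut corners; towards +x it runs into a slot 10 mm wide that ends 28 mm from this point. A stud fully home in the slot has its axis at x = 24.5 mm, y = 0 from here.
- stud_blue (a point): Foot of the blue panel's stud, on a blue disc on the fixed grey board. Shank 7 mm thick, 9 mm long, then a flat head 16 mm across, 4 mm thick, square to the board. The board's face, 160 x 330 mm, slopes down at 18 deg away from the robot; four studs 80 mm apart in a row 35 mm from its upper edge, with stripes of their colour. Axes: x up the slope (to the robot), z out of the face.
- panel_yellow_grip (a point): Yellow facade panel (may be absent): plate 110 x 64 x 6 mm, 0.13 kg, lying face up, with a barred balcony block on its face to hold. Point: centre of the block, 38 mm above the plate's back; block 20 mm thick in x, 44 mm long in y, its top 20 mm above. Axes: z out of the face, x to the top (keyhole) edge. From here the plate spans x -35 to 75, y +-32, z -38 to -32 mm.
- panel_yellow_hole (a point): Centre of the keyhole's entry hole in the back of the yellow panel, 37 mm in x from the grip point, same axes. The hole, right through, is 24 x 24 mm with cut corners; towards +x it runs into a slot 10 mm wide that ends 28 mm from this point. A stud fully home in the slot has its axis at x = 24.5 mm, y = 0 from here.
- stud_yellow (a point): Foot of the yellow panel's stud, on a yellow disc on the fixed grey board. Shank 7 mm thick, 9 mm long, then a flat head 16 mm across, 4 mm thick, square to the board. The board's face, 160 x 330 mm, slopes down at 18 deg away from the robot; four studs 80 mm apart in a row 35 mm from its upper edge, with stripes of their colour. Axes: x up the slope (to the robot), z out of the face.
- panel_green_grip (a point): Green facade panel (may be absent): plate 110 x 64 x 6 mm, 0.13 kg, lying face up, with a barred balcony block on its face to hold. Point: centre of the block, 38 mm above the plate's back; block 20 mm thick in x, 44 mm long in y, its top 20 mm above. Axes: z out of the face, x to the top (keyhole) edge. From here the plate spans x -35 to 75, y +-32, z -38 to -32 mm.
- panel_green_hole (a point): Centre of the keyhole's entry hole in the back of the green panel, 37 mm in x from the grip point, same axes. The hole, right through, is 24 x 24 mm with cut corners; towards +x it runs into a slot 10 mm wide that ends 28 mm from this point. A stud fully home in the slot has its axis at x = 24.5 mm, y = 0 from here.
- stud_green (a point): Foot of the green panel's stud, on a green disc on the fixed grey board. Shank 7 mm thick, 9 mm long, then a flat head 16 mm across, 4 mm thick, square to the board. The board's face, 160 x 330 mm, slopes down at 18 deg away from the robot; four studs 80 mm apart in a row 35 mm from its upper edge, with stripes of their colour. Axes: x up the slope (to the robot), z out of the face.
- key_red_top (a point): The centre of the top of the red key (lights off): a round spring push key 32 mm across on a grey housing on the black control box; it is pressed straight down. The three keys stand in a row 65 mm apart, in any order.
- key_red (a joint): How far the red key is pressed, m: 0 up, 0.008 fully down (5 N); it springs back. It counts as pressed when it goes nearly all the way down.
- key_yellow_top (a point): The centre of the top of the yellow key (lamp test): a round spring push key 32 mm across on a grey housing on the black control box; it is pressed straight down. The three keys stand in a row 65 mm apart, in any order.
- key_yellow (a joint): How far the yellow key is pressed, m: 0 up, 0.008 fully down (5 N); it springs back. It counts as pressed when it goes nearly all the way down.
- key_green_top (a point): The centre of the top of the green key (lights on): a round spring push key 32 mm across on a grey housing on the black control box; it is pressed straight down. The three keys stand in a row 65 mm apart, in any order.
- key_green (a joint): How far the green key is pressed, m: 0 up, 0.008 fully down (5 N); it springs back. It counts as pressed when it goes nearly all the way down.
- glue: Bystander, to be left alone: green-labelled glue bottle, 44 mm across, 120 mm tall; origin at its underside.
- paint_jar: Bystander, to be left alone: paint jar with red cap, 54 mm across, 60 mm tall; origin at its underside.
- paint_jar2: Bystander, to be left alone: paint jar with blue cap, 54 mm across, 60 mm tall; origin at its underside.
- mug: Bystander, to be left alone: blue mug, 80 mm across, 90 mm tall; origin at its underside.
- tape: Bystander, to be left alone: paper tape roll lying flat, 90 mm across, 25 mm high; origin at its underside.
- screwdriver: Bystander, to be left alone: screwdriver with yellow handle; origin at its underside (middle of its length).

How it is judged:
By the outcome, as a careful person would: the job done as asked, in the order asked, and still so for the second after the job is handed in, with the robot touching nothing.
Of panel_red, panel_blue, panel_yellow, panel_green only 3 to 4 are there at a start; the rules pass over those that are not, and their reading is None.
At some moment in a run one of panel_red, panel_blue, panel_yellow, panel_green may be knocked a few centimetres aside while the robot is not near it.
Once in a run the grip may slacken for a moment while it holds something.
It also fails if it takes over 210 s, if anything falls off the work surface, if the arm or the gripper's body presses on something with over 40 N, if the wrist force passes 120 N, or if a joint passes its speed limit or range.

## Robot

A 6-joint arm with a two-finger parallel gripper is mounted at the origin on the work surface. World frame = base frame: x ahead of the robot, y to its left, z up, the work surface at z = 0. Lengths are in m, angles in rad, forces in N, time in s.
With the tool pointing down it reaches from about 0.4 to 0.925 m from the base axis. Payload 12.5 kg.
Tool frame: the origin (TCP) lies at the very end of the fingers, on their centre line; the grasp point (between the pads) lies r.grip_point_offset behind it (r.grip_point_offset is the distance from the TCP to the grasp point, in m); z points along the fingers, y is the line along which they close (so a half turn about z gives the same grasp; the last joint's range is limited). The gripper opens to 95 mm and grips with 3 to 60 N. Pads are 20 mm wide; open, the fingers measure 119 mm over their backs; the gripper's body (75 mm by 180 mm) begins 59 mm behind the grasp point.
Start: joints at [-0.106, 0.491, 1.559, -0, 1.092, -0.106], TCP at [0.625, 0, 0.215] pointing down, gripper open.
Joint ranges: [-3.1, 3.1], [-0.84, 2.19], [0.05, 2.79], [-1.13, 4.28], [0.06, 2.93], [-2.69, 2.69]. Speed limits (rad/s): [2.22, 2.22, 2.79, 3.14, 3.14, 3.14].

## Interface

Orientations are given as a 3x3 rotation matrix whose columns are the frame's x, y, z axes.
In Python, from bench import r, viewer gives the robot as it stands. The module is installed in compiled form; this text tells all that it offers.
- The arm moves only by the tool arm_command, never from a script. Its argument "increments" is a list that holds one entry, the list of rows, each a list of 7 numbers: the shift along the tool's x, y, z each as a share of 100 mm, from -1 to 1, then the turn, a rotation vector about the tool's x, y, z each as a share of pi/2 rad, from -1 to 1, then the opening, from -1 (shut) to 1 (fully open), so that 0 is half open. A call has 1 to 5 rows; each row is the pose to reach, as a shift and turn from the pose commanded when the call began, along the tool's axes at that moment; what a row does not reach only later rows make up. A row lasts 1/10 s, in which the tool goes at most 50 mm and 8.59 degrees, less where a joint would pass 70% of its speed; a pose out of reach is approached as far as the arm can. A call with a number of a shift or a turn outside -1 to 1 is refused whole. A call with a gripper value outside its range is refused whole. The fingers move at their own pace and stop on an object; the grip force is fixed at half the most. Time passes only in rows, so rows that repeat a pose let the fingers close. It gives the time, the measured TCP pose, the force, the opening and the grip force at its end, in the units of the state.
- r.get_state(): the state, without advancing time (a new reading comes with each control period).
- viewer.grab_frame(name): name is "scene" or "side" or "wrist"; returns a dict with "frame" (400x640x3 uint8, red, green, blue), "intrinsics" (3x3 intrinsics, pixels), "position" and "orientation" of the camera in the world; the wrist camera has in their place "mount" (4x4, takes a point from camera to tool coordinates, whose origin is the TCP and whose axes are the flange's). Camera axes: x right, y up, looking along -z (the intrinsics and any distortion apply to the point x, -y, -z); pixel columns grow to the right and rows downward; lengths in m; the calibration is good to about 2 mm. A picture is of the moment at which its call begins: read the wrist's pose just before it. There is no depth.
- r.job_done(): hands the job in; it is judged then, once.
The state is a dict: "t": time; "joint_positions": joint angles; "dq": joint speeds; "joint_efforts": joint torques, N m; "ee_pos": TCP position; "tool_rot": TCP orientation; "contact_force": force on the tool from outside, world axes, zero at the start; "torque": the same for the moment, N m; "width": finger opening in m; "gripper_force": force on a finger pad.
Only numpy, scipy, OpenCV 4.12 (cv2) and the standard library are available. Lean on these libraries where they do the work, as an engineer would, in place of code of your own. Each camera call takes 0.05 s, during which the arm holds its last target. There are 200 camera calls.

## Working session

There is one attempt and no reset: what is moved stays moved. The work goes in short steps, Python scripts to look and compute and a tool call to move; the robot and the scene stay as the last step left them, time stands still between calls to the robot, and variables do not carry over. Pictures are saved under pics/ and viewed, at most 14 in all, crops included, and the job is handed in when it is done.

Besides the shell and the picture viewer there is one more tool, called as name([rows], argument=value, ...), one row to a line, values as JSON. arm_command: Moves the arm, as the interface text tells. Its arguments: {"type":"object","properties":{"increments":{"type":"array"}},"required":["increments"]}

```bash
mkdir -p pics; python3 - <<'E'
from bench import r,viewer
import cv2,numpy as np
s=r.get_state();print({k:np.round(v,3).tolist() for k,v in s.items()},r.grip_point_offset)
for n in("scene","side","wrist"):
    f=viewer.grab_frame(n);cv2.imwrite(f"pics/{n}0.png",f["frame"][...,::-1])
    print(n,{k:np.round(v,4).tolist() for k,v in f.items() if k!="frame"})
E
```

```text
{'t': 0.0, 'joint_positions': [-0.106, 0.492, 1.559, 0.0, 1.092, -0.106], 'dq': [-0.0, -0.001, 0.0, -0.002, 0.001, -0.0], 'joint_efforts': [-0.001, -61.264, -25.818, 0.069, 0.048, -0.0], 'ee_pos': [0.625, 0.0, 0.214], 'tool_rot': [[0.0, 1.0, -0.001], [1.0, -0.0, 0.0], [0.0, -0.001, -1.0]], 'contact_force': [-0.421, -0.478, 0.508], 'torque': [0.001, -0.024, 0.054], 'gripper_force': 0.0, 'width': 0.095} 0.0188
scene {'intrinsics': [[440.6469, 0.0, 325.1458], [0.0, 440.6469, 202.61], [0.0, 0.0, 1.0]], 'position': [0.969, 0.5976, 0.9994], 'orientation': [[-0.8141, -0.4427, 0.3758], [0.5807, -0.6198, 0.5278], [-0.0007, 0.648, 0.7617]]}
side {'intrinsics': [[405.9065, 0.0, 314.0867], [0.0, 405.9065, 202.0164], [0.0, 0.0, 1.0]], 'position': [0.069, -0.6337, 0.9687], 'orientation': [[0.7905, 0.4706, -0.392], [-0.6124, 0.5971, -0.5181], [-0.0098, 0.6496, 0.7602]]}
wrist {'intrinsics': [[315.0501, 0.0, 320.9182], [0.0, 315.0501, 199.91], [0.0, 0.0, 1.0]], 'mount': [[-0.0001, 0.9571, 0.2897, 0.0812], [1.0, -0.0003, 0.0014, -0.0002], [0.0014, 0.2897, -0.9571, -0.1709], [0.0, 0.0, 0.0, 1.0]]}
```

View pics/scene0.png

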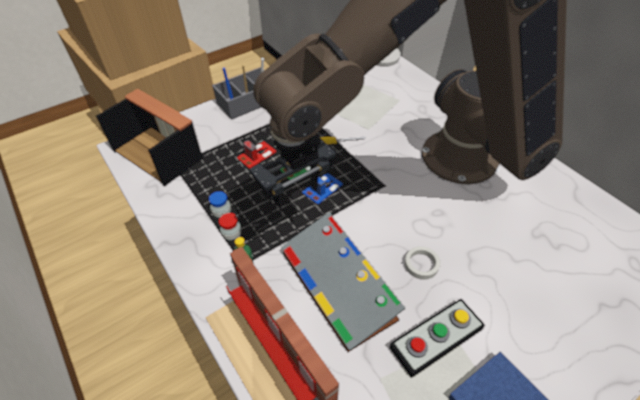

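View pics/side0.png

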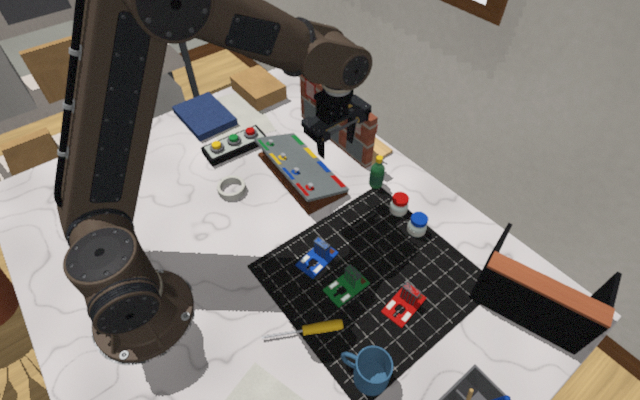

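View pics/wrist0.png

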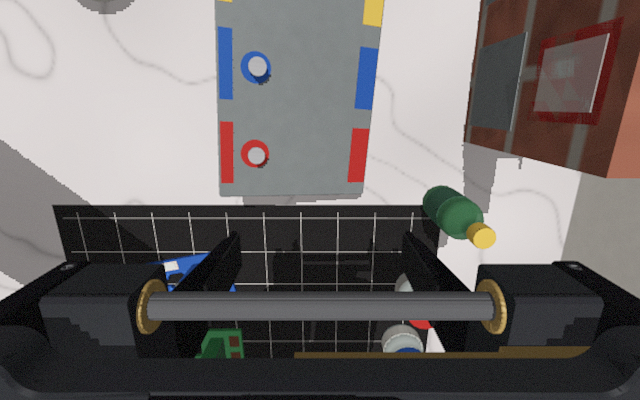

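The scene shows the three keys (red at scene 418,345 / side 250,132), the board with its studs, and three panels on the mat: red, blue and green. There is no yellow panel. The wrist view shows the red and blue studs at (256,155) and (257,66).

```bash
cat > h.py <<'E'
import numpy as np,cv2
from bench import r,viewer
def grab(n,save=None):
    s=r.get_state();f=viewer.grab_frame(n);K=f["intrinsics"]
    if n=="wrist":
        T=np.array(f["mount"]);R=np.array(s["tool_rot"]);p=np.array(s["ee_pos"])+R@T[:3,3];R=R@T[:3,:3]
    else: R=np.array(f["orientation"]);p=np.array(f["position"])
    if save: cv2.imwrite(f"pics/{save}.png",f["frame"][...,::-1])
    return dict(img=f["frame"],K=np.array(K),R=R,p=p,s=s)
def ray(c,u):
    x=np.linalg.solve(c["K"],[u[0],u[1],1]);d=c["R"]@np.array([x[0],-x[1],-x[2]]);return d/np.linalg.norm(d)
def plane(c,u,z):
    d=ray(c,u);return c["p"]+d*(z-c["p"][2])/d[2]
def tri(c1,u1,c2,u2):
    d1,d2=ray(c1,u1),ray(c2,u2);A=np.c_[d1,-d2];t=np.linalg.lstsq(A,c2["p"]-c1["p"],rcond=None)[0]
    a,b=c1["p"]+t[0]*d1,c2["p"]+t[1]*d2;return (a+b)/2,np.linalg.norm(a-b)
def project(c,P):
    q=c["R"].T@(np.array(P)-c["p"]);v=c["K"]@np.array([q[0],-q[1],-q[2]]);return v[:2]/v[2]
HUE=dict(red=[(0,6),(174,180)],yellow=[(20,34)],green=[(50,80)],blue=[(102,122)])
def blobs(c,col,amin=30,smin=110,vmin=40):
    h=cv2.cvtColor(c["img"],cv2.COLOR_RGB2HSV);m=np.zeros(h.shape[:2],np.uint8)
    for a,b in HUE[col]: m|=cv2.inRange(h,(a,smin,vmin),(b,255,255))
    cs,_=cv2.findContours(m,cv2.RETR_EXTERNAL,cv2.CHAIN_APPROX_NONE)
    out=[]
    for k in cs:
        a=cv2.contourArea(k)
        if a>=amin:
            M=cv2.moments(k);out.append((M["m10"]/M["m00"],M["m01"]/M["m00"],a,k))
    return sorted(out,key=lambda o:-o[2])
E
python3 - <<'E'
from h import *
a=grab("scene");b=grab("side");w=grab("wrist")
for n,c in(("scene",a),("side",b),("wrist",w)):
  for col in HUE: print(n,col,[(round(o[0],1),round(o[1],1),int(o[2])) for o in blobs(c,col)][:9])
E
```

```text
scene red [(275.6, 346.0, 2636), (256.4, 154.9, 504), (227.8, 220.4, 232), (291.3, 256.4, 153), (417.5, 344.4, 145), (335.2, 224.6, 54)]
scene yellow [(323.4, 303.7, 203), (461.1, 316.0, 138), (328.4, 139.7, 90), (239.4, 241.6, 85), (370.6, 269.2, 76), (363.0, 277.1, 30)]
scene green [(342.0, 330.5, 169), (439.6, 329.8, 121), (390.5, 294.2, 66)]
scene blue [(496.7, 383.7, 2275), (320.9, 189.0, 466), (217.6, 198.2, 218), (306.9, 278.9, 160), (352.1, 246.0, 59), (228.9, 88.5, 56)]
side red [(402.0, 307.0, 917), (399.9, 198.9, 161), (250.0, 130.8, 43), (337.7, 180.7, 42), (414.6, 291.0, 36), (302.1, 189.0, 34)]
side yellow [(322.6, 326.8, 437), (216.1, 144.7, 49), (378.4, 158.7, 46), (309.8, 152.5, 36), (274.8, 158.2, 30)]
side green [(344.7, 289.4, 703), (376.5, 171.9, 101), (233.3, 137.7, 40)]
side blue [(204.3, 115.8, 1625), (370.2, 369.0, 1588), (317.0, 260.3, 692), (418.4, 219.1, 182), (323.1, 166.1, 38), (502.7, 397.7, 33)]
wrist red [(566.7, 82.0, 2286), (357.6, 154.6, 810), (226.2, 151.2, 692), (254.3, 153.1, 569), (420.7, 323.8, 139), (618.4, 23.4, 93), (596.7, 160.2, 39), (565.1, 4.5, 38), (512.6, 29.3, 30)]
wrist yellow [(480.2, 234.8, 525), (372.6, 12.3, 436), (535.7, 351.3, 422), (496.6, 305.8, 373), (144.1, 321.3, 211), (148.8, 290.2, 138), (442.6, 354.5, 73), (312.6, 354.6, 65), (477.8, 354.3, 56)]
wrist green [(221.2, 342.1, 963), (443.5, 223.0, 60)]
wrist blue [(365.6, 77.6, 993), (224.8, 62.1, 878), (255.1, 66.9, 709), (184.8, 263.9, 509), (407.8, 349.6, 54), (170.5, 287.6, 34), (232.7, 288.2, 32)]
```

```bash
python3 - <<'E'
from h import *
a=grab("scene");b=grab("side");w=grab("wrist")
def T(n,u,v,c1=a,c2=b):
    P,e=tri(c1,u,c2,v);print(n,P.round(4),round(e,4));return P
K={}
K['red']=T("kred",(417.5,344.4),(250,130.8));K['y']=T("kyel",(461.1,316),(216.1,144.7));K['g']=T("kgrn",(439.6,329.8),(233.3,137.7))
print("spacing",np.linalg.norm(K['red']-K['g']),np.linalg.norm(K['y']-K['g']))
# far stripes
T("striperedfar",(291.3,256.4),(357.6,154.6),a,w);T("stripebluefar",(306.9,278.9),(365.6,77.6),a,w)
T("headred",(326.5,229.5),(256.5,155),a,w);T("headblue",(343,251.5),(257.5,66.5),a,w)
for col,i,u in(("red",0,0),("green",0,0),("blue",2,0)):
    o=blobs(b,col)[i];box=cv2.minAreaRect(o[3]);print(col,plane(b,o[:2],.02).round(3),[plane(b,p,.006).round(3)[:2].tolist() for p in cv2.boxPoints(box)])
cv2.imwrite("pics/z.png",cv2.resize(b["img"][215:345,240:480],None,fx=3,fy=3,interpolation=cv2.INTER_CUBIC)[...,::-1])
E
```

```text
kred [0.5707 0.3953 0.0458] 0.0029
kyel [0.4407 0.4042 0.046 ] 0.0031
kgrn [0.5057 0.3994 0.0458] 0.0034
spacing 0.06517625572472835 0.06508551101056442
striperedfar [0.6677 0.025  0.0272] 0.0047
stripebluefar [0.6731 0.1068 0.0317] 0.0049
headred [0.5609 0.0324 0.0712] 0.0023
headblue [0.5676 0.114  0.073 ] 0.0033
red [ 0.519 -0.398  0.02 ] [[0.472, -0.367], [0.59, -0.345], [0.596, -0.416], [0.481, -0.434]]
green [ 0.437 -0.272  0.02 ] [[0.395, -0.229], [0.518, -0.226], [0.508, -0.295], [0.39, -0.296]]
blue [ 0.436 -0.158  0.02 ] [[0.384, -0.121], [0.506, -0.094], [0.507, -0.168], [0.389, -0.19]]
```

View pics/z.png

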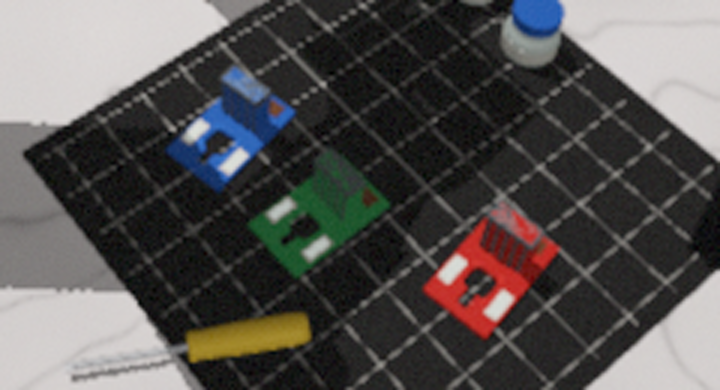

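arm_command([
  [[0.5, -0.1, 0.0, 0, 0, 0, -1], [1.0, -0.2, 0.0, 0, 0, 0, -1], [1.0, -0.2, 0.0, 0, 0, 0, -1]],
])

```text
t: 0.75
ee_pos: [0.6038, 0.1044, 0.2148]
tool_rot: [[-0.004, 1.0, -0.0], [1.0, 0.004, 0.001], [0.001, -0.0, -1.0]]
contact_force: [-0.2, -0.9, -1.5]
width: 0.0763
gripper_force: 0.0
```

arm_command([
  [[0.5, -0.1, 0.2, 0, 0, 0, -1], [1.0, -0.2, 0.4, 0, 0, 0, -1], [1.0, -0.2, 0.4, 0, 0, 0, -1]],
])

```text
t: 1.05
ee_pos: [0.5833, 0.2031, 0.1728]
tool_rot: [[-0.003, 1.0, -0.003], [1.0, 0.003, -0.0], [-0.0, -0.003, -1.0]]
contact_force: [-0.5, 0.0, -0.6]
width: 0.0523
gripper_force: 0.0
```

arm_command([
  [[0.5, -0.1, 0.2, 0, 0, 0, -1], [1.0, -0.14, 0.4, 0, 0, 0, -1], [1.0, -0.14, 0.4, 0, 0, 0, -1]],
])

```text
t: 1.35
ee_pos: [0.5699, 0.3029, 0.1327]
tool_rot: [[-0.003, 1.0, -0.002], [1.0, 0.003, -0.0], [-0.0, -0.002, -1.0]]
contact_force: [-0.5, -0.0, -0.5]
width: 0.0285
gripper_force: 0.0
```

arm_command([
  [[0.5, 0, 0.2, 0, 0, 0, -1], [0.95, 0, 0.6, 0, 0, 0, -1], [0.95, 0, 0.6, 0, 0, 0, -1], [0.95, 0, 0.6, 0, 0, 0, -1]],
])

```text
t: 1.75
ee_pos: [0.5707, 0.395, 0.0731]
tool_rot: [[-0.001, 1.0, -0.002], [1.0, 0.001, -0.001], [-0.001, -0.002, -1.0]]
contact_force: [-0.1, -0.5, 0.8]
width: 0.0013
gripper_force: 0.0
```

arm_command([
  [[0, 0, 0.15, 0, 0, 0, -1], [0, 0, 0.25, 0, 0, 0, -1], [0, 0, 0.32, 0, 0, 0, -1], [0, 0, 0.36, 0, 0, 0, -1], [0, 0, 0.37, 0, 0, 0, -1]],
])

```text
t: 2.25
ee_pos: [0.5724, 0.3938, 0.0452]
tool_rot: [[0.001, 1.0, 0.004], [1.0, -0.001, 0.001], [0.001, 0.004, -1.0]]
contact_force: [-19.7, -15.0, 67.5]
width: 0.0007
gripper_force: 33.4
```

arm_command([
  [[0, 0, -0.15, 0, 0, 0, -1], [0, 0, -0.4, 0, 0, 0, -1], [-0.5, 0, -0.8, 0, 0, 0, -1], [-0.8, 0, -1.0, 0, 0, 0, -1], [-0.8, 0, -1.0, 0, 0, 0, -1]],
])

```text
t: 2.75
ee_pos: [0.5727, 0.311, 0.1419]
tool_rot: [[0.004, 1.0, 0.005], [1.0, -0.004, 0.001], [0.001, 0.005, -1.0]]
contact_force: [0.6, 0.7, 0.5]
width: 0.0005
gripper_force: 0.0
```

```bash
python3 - <<'E'
from h import *
w=grab("wrist","w1");a=grab("scene");print(w["s"]["ee_pos"])
print([(round(o[0],1),round(o[1],1),int(o[2]),cv2.boundingRect(o[3])) for col in("red","green","yellow") for o in blobs(w,col)[:3]])
for col in("red","green","yellow"):print([(round(o[0],1),round(o[1],1),int(o[2])) for o in blobs(a,col)][:9])
E
```

```text
[0.57273131 0.31096537 0.14186669]
[(316.1, 99.7, 1231, (297, 79, 39, 42)), (628.3, 275.4, 151, (614, 261, 26, 27)), (620.0, 103.5, 118, (600, 95, 31, 19)), (234.3, 94.2, 1286, (214, 74, 42, 41)), (435.0, 240.0, 874, (422, 212, 27, 58)), (293.0, 241.1, 557, (286, 219, 16, 45)), (151.7, 88.5, 1503, (129, 67, 47, 43)), (419.7, 327.9, 187, (413, 314, 15, 24)), (356.9, 351.7, 178, (340, 346, 35, 12))]
[(275.3, 344.8, 2758), (256.4, 154.9, 501), (227.8, 220.4, 233), (291.3, 256.3, 153), (417.4, 344.4, 145), (335.1, 224.4, 58)]
[(297.2, 168.4, 387), (341.9, 330.4, 168), (439.6, 329.9, 121)]
[(319.8, 140.7, 234), (323.5, 303.8, 207), (461.1, 316.0, 138), (239.4, 241.6, 85), (368.5, 266.8, 54)]
```

View pics/w1.png

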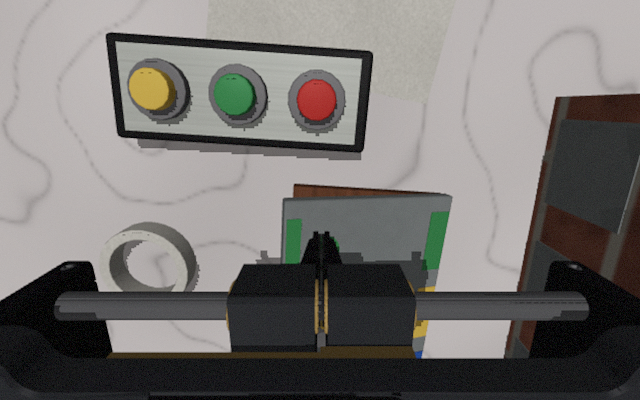

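The wrist view shows the keys: yellow (152,88), green (234,94) and red (316,100). All are up, each standing on a collar.

```bash
python3 - <<'E'
from h import *
w=grab("wrist");a=grab("scene");b=grab("side")
# brightest cap-top: tight box of blobs in wrist
for col,ua,ub in(("red",(417.4,344.4),(250,130.8)),("green",(439.6,329.9),(233.3,137.7)),("yellow",(461.1,316),(216.1,144.7))):
    o=blobs(w,col)[0];u=o[:2]
    print(col,tri(a,ua,w,u)[0].round(4),tri(b,ub,w,u)[0].round(4),tri(a,ua,w,u)[1].round(4),tri(b,ub,w,u)[1].round(4),plane(w,u,.046).round(4),plane(w,u,.053).round(4), cv2.minEnclosingCircle(o[3]))
E
```

```text
red [0.5698 0.3948 0.0418] [0.5693 0.3959 0.0464] 0.0028 0.0003 [0.5691 0.396  0.046 ] [0.5692 0.3959 0.053 ] ((318.0, 103.0), 20.880712509155273)
green [0.5038 0.3992 0.0418] [0.5039 0.4003 0.0466] 0.0041 0.0008 [0.5034 0.4005 0.046 ] [0.5052 0.4004 0.053 ] ((235.5794677734375, 97.06953430175781), 21.812280654907227)
yellow [0.4423 0.4044 0.0503] [0.439  0.4047 0.0473] 0.004 0.0009 [0.4379 0.405  0.046 ] [0.4414 0.4047 0.053 ] ((152.2105255126953, 91.57894897460938), 24.601350784301758)
```

arm_command([
  [[0.5, -0.02, 0.3, 0, 0, 0, -1], [0.83, -0.02, 0.6, 0, 0, 0, -1], [0.83, -0.02, 0.75, 0, 0, 0, -1], [0.83, -0.02, 0.75, 0, 0, 0, -1], [0.83, -0.02, 0.75, 0, 0, 0, -1]],
])

```text
t: 3.5
ee_pos: [0.5689, 0.3977, 0.0623]
tool_rot: [[-0.0, 1.0, -0.001], [1.0, 0.0, -0.001], [-0.001, -0.001, -1.0]]
contact_force: [0.4, 0.4, 0.2]
width: 0.0004
gripper_force: 0.0
```

```bash
python3 - <<'E'
from h import *
s=r.get_state();print(s["ee_pos"],s["contact_force"],s["tool_rot"].round(4))
E
```

```text
[0.56885023 0.39774735 0.06231434] [0.41668204 0.40235851 0.24854854] [[-4.e-04  1.e+00 -9.e-04]
 [ 1.e+00  4.e-04 -7.e-04]
 [-7.e-04 -9.e-04 -1.e+00]]
```

arm_command([
  [[0, 0, 0.05, 0, 0, 0, -1], [0, 0, 0.09, 0, 0, 0, -1], [0, 0, 0.09, 0, 0, 0, -1]],
])

```text
t: 3.8
ee_pos: [0.5695, 0.3974, 0.054]
tool_rot: [[0.001, 1.0, 0.001], [1.0, -0.001, 0.0], [0.0, 0.001, -1.0]]
contact_force: [0.9, 0.1, 1.4]
width: 0.0008
gripper_force: 0.7
```

arm_command([
  [[0, 0, 0.02, 0, 0, 0, -1], [0, 0, 0.04, 0, 0, 0, -1], [0, 0, 0.04, 0, 0, 0, -1]],
])

```text
t: 4.1
ee_pos: [0.5694, 0.3978, 0.0498]
tool_rot: [[0.0, 1.0, 0.001], [1.0, -0.0, 0.0], [0.0, 0.001, -1.0]]
contact_force: [0.6, -2.2, 3.1]
width: 0.0005
gripper_force: 1.6
```

arm_command([
  [[0, 0, 0.02, 0, 0, 0, -1], [0, 0, 0.04, 0, 0, 0, -1], [0, 0, 0.04, 0, 0, 0, -1]],
])

```text
t: 4.4
ee_pos: [0.5694, 0.398, 0.0463]
tool_rot: [[-0.0, 1.0, 0.001], [1.0, 0.0, 0.0], [0.0, 0.001, -1.0]]
contact_force: [1.0, -3.4, 8.8]
width: 0.0002
gripper_force: 4.1
```

arm_command([
  [[0, 0, 0.02, 0, 0, 0, -1], [0, 0, 0.03, 0, 0, 0, -1], [0, 0, 0.03, 0, 0, 0, -1]],
])

```text
t: 4.7
ee_pos: [0.5695, 0.3981, 0.0459]
tool_rot: [[-0.0, 1.0, 0.002], [1.0, 0.0, 0.001], [0.001, 0.002, -1.0]]
contact_force: [-6.0, -7.6, 29.4]
width: 0.0006
gripper_force: 14.8
```

```bash
python3 - <<'E'
from h import *
a=grab("scene","s2");b=grab("side")
cv2.imwrite("pics/s2c.png",np.hstack([cv2.resize(a["img"][200:400,200:520],(640,400))]) [...,::-1])
s=r.get_state();print(s["ee_pos"],s["contact_force"])
E
```

```text
[0.56951119 0.39807671 0.04589229] [-6.45087422 -7.85426375 29.87675984]
```

View pics/s2c.png

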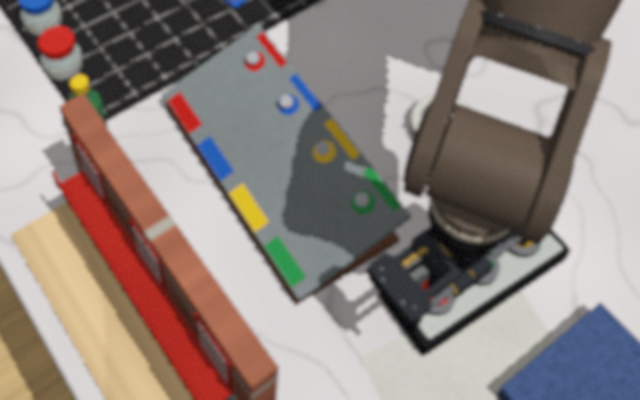

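The red key is fully down: it stops hard at z = 0.046, and the gripper sits squarely on it. Next I move over the board to look at the studs.

arm_command([
  [[0, 0, -0.4, 0, 0, 0, -1], [-0.1, 0, -0.8, 0, 0, 0, -1], [-0.4, 0, -1.0, 0, 0, 0, -1], [-0.8, 0, -1, 0, 0, 0, -1], [-1, 0, -1, 0, 0, 0, -1]],
])

```text
t: 5.3
ee_pos: [0.5686, 0.2961, 0.1429]
tool_rot: [[0.001, 1.0, -0.0], [1.0, -0.001, 0.0], [0.0, -0.0, -1.0]]
contact_force: [-0.9, 0.0, 0.8]
width: 0.0006
gripper_force: 0.0
```

arm_command([
  [[-0.5, 0, -0.3, 0, 0, 0, 0.4], [-1, 0, -0.6, 0, 0, 0, 0.4], [-1, 0, -1.0, 0, 0, 0, 0.4]],
])

```text
t: 5.6
ee_pos: [0.5677, 0.1952, 0.2399]
tool_rot: [[0.002, 1.0, -0.007], [1.0, -0.002, -0.001], [-0.002, -0.007, -1.0]]
contact_force: [0.6, 0.2, 0.0]
width: 0.0192
gripper_force: 0.0
```

arm_command([
  [[-0.5, 0, -0.1, 0, 0, 0, 0.4], [-1, 0, -0.1, 0, 0, 0, 0.4], [-1, 0, -0.1, 0, 0, 0, 0.4], [-1, 0, -0.1, 0, 0, 0, 0.4]],
])

```text
t: 6.0
ee_pos: [0.569, 0.0976, 0.2515]
tool_rot: [[0.002, 1.0, -0.001], [1.0, -0.002, 0.0], [0.0, -0.001, -1.0]]
contact_force: [0.3, -0.3, -0.1]
width: 0.0511
gripper_force: 0.0
```

```bash
python3 - <<'E'
from h import *
w=grab("wrist","w2");print(w["s"]["ee_pos"],w["s"]["tool_rot"].round(4))
for col in HUE: print(col,[(round(o[0],1),round(o[1],1),int(o[2])) for o in blobs(w,col)][:6])
g=cv2.cvtColor(w["img"],cv2.COLOR_RGB2GRAY)
E
```

```text
[0.56900564 0.0975516  0.25154759] [[ 2.3e-03  1.0e+00 -9.0e-04]
 [ 1.0e+00 -2.3e-03  4.0e-04]
 [ 4.0e-04 -9.0e-04 -1.0e+00]]
red [(587.5, 36.2, 926), (394.6, 224.5, 502), (290.4, 230.8, 410), (559.9, 149.9, 335), (310.4, 227.4, 186), (635.2, 80.6, 146)]
yellow [(413.2, 96.5, 731), (296.7, 85.9, 624), (321.2, 89.3, 513), (416.8, 307.9, 248), (446.3, 351.7, 216), (223.1, 321.2, 122)]
green [(423.7, 24.7, 703), (299.7, 16.3, 336), (324.4, 10.6, 217), (489.7, 268.4, 44)]
blue [(403.3, 164.2, 602), (293.2, 163.0, 494), (267.4, 331.7, 217), (313.5, 161.9, 198)]
```

View pics/w2.png

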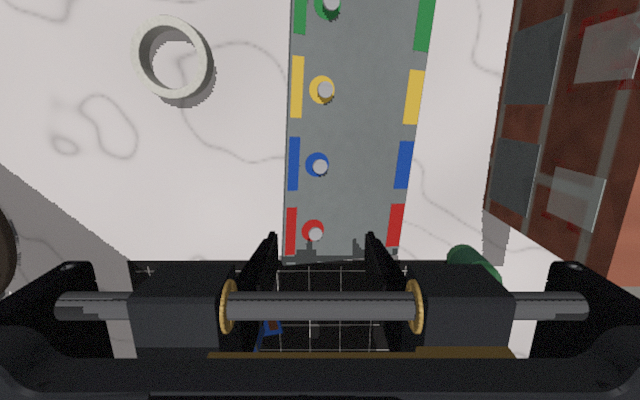

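The wrist view shows the stud heads at red (315,234), blue (320,166), yellow (325,90) and green (330,3).

```bash
cat >> h.py <<'E'
def heads(c,rois,v=150,s=60):
    h=cv2.cvtColor(c["img"],cv2.COLOR_RGB2HSV);out={}
    for n,(u,w,d) in rois.items():
        x0,y0=max(0,int(u-d)),max(0,int(w-d));m=cv2.inRange(h[y0:int(w+d),x0:int(u+d)],(0,0,v),(180,s,255))
        k,l,st,ce=cv2.connectedComponentsWithStats(m);i=1+np.argmax(st[1:,4]);out[n]=(ce[i]+[x0,y0],st[i,2:5].tolist())
    return out
E
python3 - <<'E'
from h import *
from scipy.optimize import brentq
w=grab("wrist");a=grab("scene")
H=heads(w,dict(red=(315,234,14),blue=(320,166,14),yellow=(325,90,14)))
for k,v in H.items():print(k,v[0].round(1),v[1])
f=lambda z:np.linalg.norm(plane(w,H["red"][0],z)-plane(w,H["yellow"][0],z))-.16
z=brentq(f,.02,.15);print("z",z,[plane(w,H[k][0],z).round(4) for k in H])
for z in(.07,.075,.08):print(z,[plane(w,H[k][0],z).round(4) for k in H])
try:
  A=heads(a,dict(red=(326.5,229.5,5),blue=(343,251.5,6),yellow=(361.5,274,6)))
  for k in A:print(k,A[k][0].round(1),A[k][1],tri(a,A[k][0],w,H[k][0]))
except Exception as e:print(e)
# far stripes: board far edge plane
for col,i in(("red",1),("blue",0),("yellow",0),("green",0)):
  o=blobs(w,col)[i];print(col,o[:2],plane(w,o[:2],.03).round(4))
E
```

```text
red [315.1 234.6] [13, 13, 125]
blue [320. 167.] [13, 15, 150]
yellow [325.2  90. ] [15, 17, 190]
z 0.08196361401677853 [array([0.5612, 0.0344, 0.082 ]), array([0.5671, 0.1144, 0.082 ]), array([0.5725, 0.194 , 0.082 ])]
0.07 [array([0.561 , 0.0293, 0.07  ]), array([0.567 , 0.1121, 0.07  ]), array([0.5727, 0.1945, 0.07  ])]
0.075 [array([0.5611, 0.0314, 0.075 ]), array([0.567 , 0.1131, 0.075 ]), array([0.5726, 0.1943, 0.075 ])]
0.08 [array([0.5612, 0.0336, 0.08  ]), array([0.5671, 0.114 , 0.08  ]), array([0.5726, 0.1941, 0.08  ])]
red [325.8 228.2] [6, 6, 29] (array([0.56140467, 0.0295059 , 0.07286633]), np.float64(0.0020038030330821193))
blue [342.5 249.7] [6, 7, 33] (array([0.56802819, 0.11223801, 0.07736656]), np.float64(0.0032059141266165317))
yellow [360.5 272.9] [6, 8, 38] (array([0.57399135, 0.19275703, 0.08046317]), np.float64(0.003865064487495886))
red (606.4847212502915, 88.97480755773267) [0.9031 0.197  0.03  ]
blue (403.3023709902371, 165.0970711297071) [0.6716 0.1068 0.03  ]
yellow (413.26032397900974, 97.54985169974901) [0.6773 0.1876 0.03  ]
green (423.96914868939916, 25.225469728601254) [0.6828 0.2642 0.03  ]
```

arm_command([
  [[-0.5, -0.2, 0, 0, 0, 0, 0.4], [-1, -0.4, 0, 0, 0, 0, 0.4], [-1, -0.4, 0, 0, 0, 0, 0.4]],
])

```text
t: 6.45
ee_pos: [0.5277, -0.0035, 0.2518]
tool_rot: [[0.0, 1.0, -0.001], [1.0, -0.0, -0.0], [-0.0, -0.001, -1.0]]
contact_force: [1.4, 1.4, 0.4]
width: 0.0664
gripper_force: 0.0
```

arm_command([
  [[-0.5, -0.2, 0, 0, 0, 0, 0.4], [-1, -0.4, 0, 0, 0, 0, 0.4], [-1, -0.4, 0.1, 0, 0, 0, 0.4]],
])

```text
t: 6.75
ee_pos: [0.4887, -0.1039, 0.2426]
tool_rot: [[0.001, 1.0, 0.002], [1.0, -0.001, -0.001], [-0.001, 0.002, -1.0]]
contact_force: [0.3, -0.5, -0.5]
width: 0.0667
gripper_force: 0.0
```

arm_command([
  [[-0.4, -0.2, 0.2, 0, 0, -0.09, 0.4], [-0.5, -0.28, 0.4, 0, 0, -0.18, 0.4], [-0.5, -0.28, 0.4, 0, 0, -0.27, 0.4], [-0.5, -0.28, 0.4, 0, 0, -0.36, 0.4], [-0.5, -0.28, 0.4, 0, 0, -0.45, 0.4]],
])

```text
t: 7.25
ee_pos: [0.4618, -0.1505, 0.2015]
tool_rot: [[-0.655, 0.756, -0.0], [0.756, 0.655, 0.001], [0.001, 0.0, -1.0]]
contact_force: [-0.2, 0.6, 0.7]
width: 0.0667
gripper_force: 0.0
```

arm_command([
  [[0, 0, 0, 0, 0, -0.09, 0.4], [0, 0, 0, 0, 0, -0.18, 0.4], [0, 0, 0, 0, 0, -0.27, 0.4], [0, 0, 0, 0, 0, -0.36, 0.4], [0, 0, 0, 0, 0, -0.45, 0.4]],
])

```text
t: 7.75
ee_pos: [0.4619, -0.1503, 0.2016]
tool_rot: [[-0.989, 0.149, -0.0], [0.149, 0.989, 0.001], [0.0, 0.001, -1.0]]
contact_force: [-0.1, -0.5, 0.3]
width: 0.0663
gripper_force: 0.0
```

arm_command([
  [[0, 0, 0, 0, 0, -0.09, 0.4], [0, 0, 0, 0, 0, -0.1, 0.4], [0, 0, 0, 0, 0, -0.1, 0.4]],
])

```text
t: 8.05
ee_pos: [0.4615, -0.1509, 0.2018]
tool_rot: [[-1.0, 0.002, -0.0], [0.002, 1.0, 0.0], [0.0, 0.0, -1.0]]
contact_force: [0.8, 0.2, -0.5]
width: 0.0669
gripper_force: 0.0
```

```bash
python3 - <<'E'
from h import *
w=grab("wrist","w3");print(w["s"]["ee_pos"],w["s"]["tool_rot"].round(4),w["s"]["joint_positions"].round(2))
for col in("blue","green","red"): print(col,[(round(o[0],1),round(o[1],1),int(o[2])) for o in blobs(w,col)][:6])
E
```

```text
[ 0.46153238 -0.15085703  0.2017798 ] [[-1.e+00  2.e-03 -1.e-04]
 [ 2.e-03  1.e+00  3.e-04]
 [ 1.e-04  3.e-04 -1.e+00]] [-0.45  0.31  1.91  0.    0.92 -2.02]
blue [(326.5, 161.9, 5120), (587.7, 263.6, 240)]
green [(229.0, 159.6, 3843)]
red [(128.4, 227.5, 3799), (502.9, 259.2, 444), (110.1, 270.6, 387)]
```

View pics/w3.png

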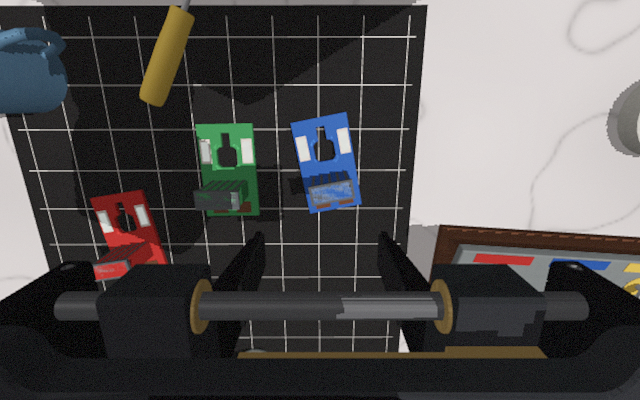

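The wrist view shows the blue plate with corners about (291,124), (347,112), (361,204) and (308,213). Green is at (229,160) and red at (128,228). All keyholes point up in the image, toward the robot.

```bash
cat >> h.py <<'E'
def panel(c,col,near=None):
    """plate pose from hull corners on plane z=.006: returns grip xy, yaw of panel x, dims"""
    bs=blobs(c,col,300)
    o=bs[0] if near is None else min(bs,key=lambda o:np.hypot(o[0]-near[0],o[1]-near[1]))
    hull=cv2.convexHull(o[3]);m=np.zeros(c["img"].shape[:2],np.uint8)
    P=np.array([plane(c,p[0],.006)[:2] for p in hull],np.float32)
    rc=cv2.minAreaRect(P*1000);B=cv2.boxPoints(rc)/1000
    # edges: the two corners nearest robot side (keyhole edge)
    B=B[np.argsort(np.linalg.norm(B-c["p"][:2]*0,axis=1))];e=B[:2];mid=e.mean(0)
    far=B[2:].mean(0);ax=(mid-far)/np.linalg.norm(mid-far)
    return dict(px=o[:2],grip=mid-.075*ax,hole=mid-.038*ax,yaw=np.degrees(np.arctan2(ax[1],ax[0])),dims=(np.linalg.norm(e[0]-e[1]),np.linalg.norm(mid-far)))
E
python3 - <<'E'
from h import *
w=grab("wrist")
for k in("blue","green","red"):
    q=panel(w,k,dict(blue=(326,162),green=(229,160),red=(128,227))[k]);print(k,{a:np.round(b,4) for a,b in q.items()})
C=[plane(w,u,.006)[:2] for u in((291,124),(347,112),(361,204),(308,213))];C=np.array(C)
print(C.round(4),[np.linalg.norm(C[i]-C[(i+1)%4]).round(4) for i in range(4)])
h=cv2.cvtColor(w["img"],cv2.COLOR_RGB2HSV)
for n,(x0,y0,x1,y1) in dict(blue=(290,110,360,180),green=(195,120,262,185)).items():
    m=cv2.inRange(h[y0:y1,x0:x1],(0,0,150),(180,60,255));k,l,st,ce=cv2.connectedComponentsWithStats(m)
    W=[plane(w,ce[i]+[x0,y0],.006)[:2] for i in range(1,k) if st[i,4]>60];print(n,np.round(W,4))
E
```

```text
blue {'px': array([326.6919, 161.9657]), 'grip': array([ 0.4649, -0.1412], dtype=float32), 'hole': array([ 0.4285, -0.1482], dtype=float32), 'yaw': np.float32(-169.028), 'dims': array([0.0659, 0.112 ], dtype=float32)}
green {'px': array([229.2262, 159.7654]), 'grip': array([ 0.4731, -0.2609], dtype=float32), 'hole': array([ 0.4362, -0.2616], dtype=float32), 'yaw': np.float32(-179.0605), 'dims': array([0.0661, 0.1114], dtype=float32)}
red {'px': array([128.704 , 227.6069]), 'grip': array([ 0.5552, -0.3992], dtype=float32), 'hole': array([ 0.5186, -0.4044], dtype=float32), 'yaw': np.float32(-171.9408), 'dims': array([0.0917, 0.1016], dtype=float32)}
[[ 0.3995 -0.1858]
 [ 0.3865 -0.1226]
 [ 0.4947 -0.1033]
 [ 0.5062 -0.1681]] [np.float64(0.0645), np.float64(0.1099), np.float64(0.0658), np.float64(0.1081)]
blue [[ 0.4179 -0.1258]
 [ 0.4272 -0.1731]]
green [[ 0.4294 -0.2856]
 [ 0.4294 -0.2381]]
```

arm_command([
  [[-0.03, 0.1, 0.3, 0, 0, -0.08, 0.4], [-0.03, 0.1, 0.6, 0, 0, -0.122, 0.4], [-0.03, 0.1, 0.9, 0, 0, -0.122, 0.4], [-0.03, 0.1, 1.0, 0, 0, -0.122, 0.4]],
])

```text
t: 8.55
ee_pos: [0.4632, -0.1412, 0.0999]
tool_rot: [[-0.982, -0.189, -0.003], [-0.189, 0.982, 0.002], [0.003, 0.002, -1.0]]
contact_force: [-0.7, -0.5, -0.3]
width: 0.0667
gripper_force: 0.0
```

arm_command([
  [[0, 0, 0.3, 0, 0, 0, 0.4], [0, 0, 0.55, 0, 0, 0, 0.4], [0, 0, 0.75, 0, 0, 0, 0.4], [0, 0, 0.83, 0, 0, 0, 0.4], [0, 0, 0.83, 0, 0, 0, 0.4]],
])

```text
t: 9.05
ee_pos: [0.4641, -0.1418, 0.0188]
tool_rot: [[-0.982, -0.189, -0.001], [-0.189, 0.982, 0.0], [0.001, 0.001, -1.0]]
contact_force: [-0.0, 0.7, 0.4]
width: 0.0667
gripper_force: 0.0
```

arm_command([
  [[0, 0, 0, 0, 0, 0, -0.3], [0, 0, 0, 0, 0, 0, -0.5], [0, 0, 0, 0, 0, 0, -1], [0, 0, 0, 0, 0, 0, -1], [0, 0, 0, 0, 0, 0, -1]],
])

```text
t: 9.55
ee_pos: [0.4643, -0.1419, 0.0198]
tool_rot: [[-0.982, -0.19, 0.001], [-0.19, 0.982, -0.0], [-0.001, -0.001, -1.0]]
contact_force: [-0.5, -0.1, 7.9]
width: 0.0438
gripper_force: 30.0
```

arm_command([
  [[0, 0, -0.1, 0, 0, 0, -1], [0, 0, -0.3, 0, 0, 0, -1], [0, 0, -0.6, 0, 0, 0, -1], [0, 0, -1, 0, 0, 0, -1], [0, 0, -1, 0, 0, 0, -1]],
])

```text
t: 10.05
ee_pos: [0.4656, -0.1425, 0.1236]
tool_rot: [[-0.982, -0.191, 0.007], [-0.191, 0.982, -0.003], [-0.006, -0.004, -1.0]]
contact_force: [0.2, 0.1, -1.4]
width: 0.0437
gripper_force: 30.0
```

arm_command([
  [[0, 0, -0.4, 0, 0, 0, -1], [0, 0, -0.8, 0, 0, 0, -1], [0, 0, -0.8, 0, 0, 0, -1]],
])

```text
t: 10.35
ee_pos: [0.4654, -0.1424, 0.2031]
tool_rot: [[-0.982, -0.191, 0.007], [-0.191, 0.982, -0.003], [-0.006, -0.004, -1.0]]
contact_force: [-0.0, -0.3, -1.1]
width: 0.044
gripper_force: 30.0
```

```bash
cat >> h.py <<'E'
from scipy.spatial.transform import Rotation as Ro
c18,s18=np.cos(np.radians(18)),np.sin(np.radians(18))
d=np.array([.071,.9975]);d/=np.linalg.norm(d)
bx=np.array([-d[1]*c18,d[0]*c18,s18]);bz=np.array([d[1]*s18,-d[0]*s18,c18]);by=np.cross(bz,bx)
RB=np.c_[bx,-by,-bz]          # tool orientation at the board
HEAD=dict(red=np.array([.5612,.0336,.080]),blue=np.array([.5671,.114,.080]));HEAD["green"]=HEAD["blue"]*3-HEAD["red"]*2
def tcp(col,h,along=0,off=(0,0)):
    """TCP for panel back h above board, hole centre `along` m down slope from stud; off: corrections bx,by"""
    F=HEAD[col]-.013*bz
    return F+(h+.038-.0188)*bz-(.037+along-off[0])*bx+off[1]*by
def inc(P,R,s=None):
    s=s or r.get_state();T=np.array(s["tool_rot"])
    return ((T.T@(P-s["ee_pos"]))/.1).round(3),(Ro.from_matrix(T.T@R).as_rotvec()/(np.pi/2)).round(3)
E
python3 - <<'E'
from h import *
w=grab("wrist","w4");print(w["s"]["ee_pos"],w["s"]["width"])
P=tcp("blue",.06);print("target",P,inc(P,RB))
E
```

```text
[ 0.46541552 -0.1424049   0.20309785] 0.044029916403237904
target [0.62260559 0.11004923 0.13152631] (array([-2.03 ,  2.175,  0.693]), array([-0.027,  0.201,  0.166]))
```

View pics/w4.png

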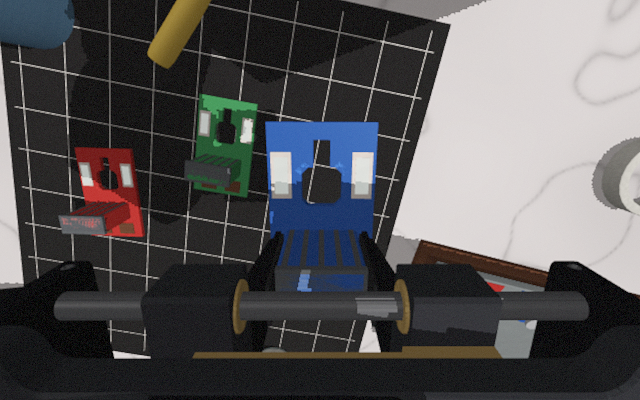

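The wrist view shows the blue panel held straight, with the hole centre at about (321,184) and the slot pointing up in the image. Now moving over the blue stud.

arm_command([
  [[-0.2, 0.2, 0, 0, 0, 0, -1], [-0.45, 0.5, 0, 0, 0, 0, -1], [-0.7, 0.73, 0, 0, 0, 0, -1], [-0.7, 0.73, 0, 0, 0, 0, -1]],
])

```text
t: 10.8
ee_pos: [0.5197, -0.0542, 0.1973]
tool_rot: [[-0.981, -0.193, -0.002], [-0.193, 0.981, 0.001], [0.002, 0.001, -1.0]]
contact_force: [-0.8, -0.1, 0.2]
width: 0.044
gripper_force: 30.0
```

arm_command([
  [[-0.3, 0.3, 0, 0, 0, 0, -1], [-0.6, 0.6, 0.1, 0, 0, 0, -1], [-0.7, 0.73, 0.2, 0, 0, 0, -1]],
])

```text
t: 11.1
ee_pos: [0.5744, 0.03, 0.1772]
tool_rot: [[-0.981, -0.192, -0.001], [-0.192, 0.981, 0.0], [0.001, 0.0, -1.0]]
contact_force: [0.5, -0.5, -0.6]
width: 0.044
gripper_force: 30.0
```

arm_command([
  [[-0.2, 0.3, 0.1, -0.007, 0.05, 0.04, -1], [-0.5, 0.5, 0.2, -0.014, 0.1, 0.08, -1], [-0.63, 0.715, 0.3, -0.02, 0.15, 0.125, -1], [-0.63, 0.715, 0.3, -0.027, 0.201, 0.166, -1], [-0.63, 0.715, 0.3, -0.027, 0.201, 0.166, -1]],
])

```text
t: 11.6
ee_pos: [0.6217, 0.1099, 0.1459]
tool_rot: [[-0.946, 0.072, -0.316], [0.068, 0.997, 0.023], [0.317, -0.0, -0.948]]
contact_force: [-0.8, -0.4, -1.3]
width: 0.0435
gripper_force: 30.0
```

```bash
python3 - <<'E'
from h import *
w=grab("wrist","w5");print(w["s"]["ee_pos"],w["s"]["width"],w["s"]["joint_positions"].round(2))
print(inc(tcp("blue",.06),RB),inc(tcp("blue",.02),RB))
E
```

```text
[0.62171677 0.10985847 0.14585037] 0.04352034425373586 [ 0.05  0.7   1.39  0.04  1.37 -1.46]
(array([-0.057,  0.006,  0.141]), array([ 0.   , -0.003,  0.   ])) (array([-0.059,  0.006,  0.541]), array([ 0.   , -0.003,  0.   ]))
```

View pics/w5.png

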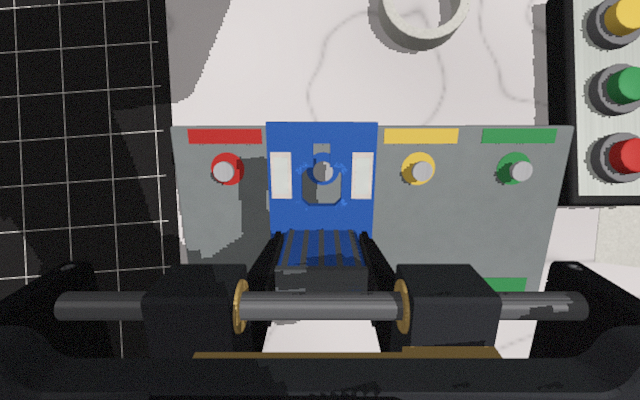

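The wrist view shows the stud heads at red (223,171), blue (322,171), yellow (418,170) and green (521,171), with the blue one seen inside the keyhole. The stripes are level, so the yaw matches.

```bash
cat >> h.py <<'E'
from scipy.optimize import brentq
def toolcam(c):
    R=np.array(c["s"]["tool_rot"]);return dict(c,R=R.T@c["R"],p=R.T@(c["p"]-c["s"]["ee_pos"]))
E
python3 - <<'E'
from h import *
w=toolcam(grab("wrist"))
H=heads(w,dict(red=(223,171,12),yellow=(418,170,13),green=(521,171,13)))
for k,v in H.items():print(k,v[0].round(1),v[1])
z=brentq(lambda z:np.linalg.norm(plane(w,H["red"][0],z)-plane(w,H["green"][0],z))-.24,0,.2)
for k in H:print(k,(plane(w,H[k][0],z)*1e3).round(1))
g=w["img"][150:185,305:340];print(cv2.cvtColor(g,cv2.COLOR_RGB2HSV)[::4,::4,2]);
Wn=heads(w,dict(l=(281,175,26),r=(362,175,26)),v=140)
for k in Wn:print(k,Wn[k],(plane(w,Wn[k][0],.0132)*1e3).round(1))
print("topedge",(plane(w,(321,122),.0132)*1e3).round(1),"nominal 75")
print("hole lower edge",(plane(w,(321,204),.0132)*1e3).round(1),"nominal 25", project(w,[.037,0,.0132]),project(w,[.025,0,.0132]))
cv2.imwrite("pics/w5c.png",cv2.resize(w["img"][110:240,250:395],None,fx=4,fy=4,interpolation=cv2.INTER_CUBIC)[...,::-1])
E
```

```text
red [223.6 171.2] [20, 21, 317]
yellow [421.9 171.1] [18, 19, 288]
green [522.2 171.3] [21, 21, 326]
red [ 31.6 -79.2  78.5]
yellow [31.6 80.2 78.5]
green [ 31.4 160.8  78.5]
[[174 172 149 141 140 141 132 173 175]
 [174 171 143 170 175 175 154 172 173]
 [174 172 150 163 173 173 164 175 175]
 [173 173 131 143 108 177 159 175 173]
 [171 176 136 111 111 185 166 173 175]
 [118 104 106 114 110 183 179 175 173]
 [ 80 107 105 114 109 148 177 176 174]
 [ 82  82 104 111 112 165 179 171 141]
 [ 81  80  82 100 155 175 174 137 139]]
l (array([280.71763507, 174.84811417]), [22, 47, 981]) [ 42.6 -24.8  13.2]
r (array([361.65625   , 174.84979839]), [23, 47, 992]) [42.6 23.4 13.2]
topedge [73.2 -0.8 13.2] nominal 75
hole lower edge [24.4 -0.8 13.2] nominal 25 [322.35437267 183.99991273] [322.33823034 203.08126972]
```

View pics/w5c.png

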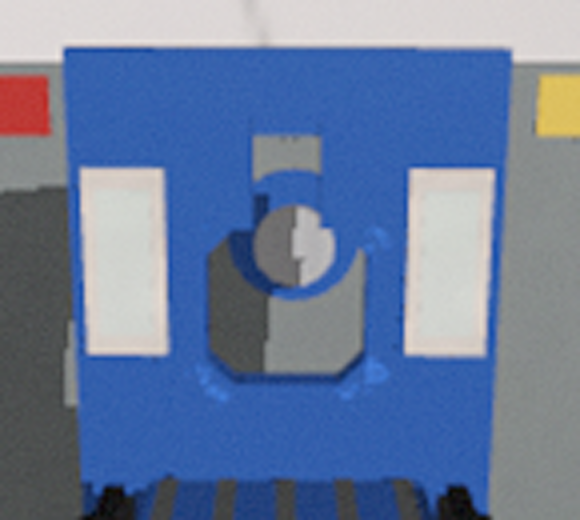

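arm_command([
  [[-0.02, 0.012, 0.15, 0, 0, 0, -1], [-0.045, 0.012, 0.3, 0, 0, 0, -1], [-0.045, 0.012, 0.42, 0, 0, 0, -1], [-0.045, 0.012, 0.42, 0, 0, 0, -1]],
])

```text
t: 12.1
ee_pos: [0.6118, 0.1117, 0.1069]
tool_rot: [[-0.947, 0.071, -0.313], [0.067, 0.997, 0.023], [0.313, 0.0, -0.95]]
contact_force: [0.4, 0.7, -1.4]
width: 0.0438
gripper_force: 30.0
```

```bash
cat >> h.py <<'E'
def report(c,rois,zs=None):
    w=toolcam(c);H=heads(w,rois);K=list(H);k0,k1=K[0],K[-1];Y=dict(red=0,blue=1,yellow=2,green=3)
    z=zs or brentq(lambda z:np.linalg.norm(plane(w,H[k0][0],z)-plane(w,H[k1][0],z))-.08*abs(Y[k0]-Y[k1]),0,.2)
    for k in K:print(k,H[k][0].round(1),H[k][1],(plane(w,H[k][0],z)*1e3).round(1))
    return w,H
E
python3 - <<'E'
from h import *
c=grab("wrist","w6");w=toolcam(c);print(c["s"]["ee_pos"])
b=blobs(c,"red")+blobs(c,"green")+blobs(c,"yellow")
for o in b[:12]:print(np.round(o[:3]),cv2.boundingRect(o[3]))
cv2.imwrite("pics/w6c.png",cv2.resize(w["img"][90:260,150:640],(784,272))[...,::-1])
E
```

```text
[0.61181035 0.11171301 0.10689976]
[ 205.  137. 1376.] (161, 128, 89, 18)
[214. 172. 600.] (190, 156, 39, 38)
[ 553.  137. 1296.] (509, 129, 90, 17)
[540. 173. 634.] (526, 156, 38, 38)
[ 438.  137. 1402.] (393, 128, 89, 18)
[438. 352. 992.] (343, 346, 158, 13)
[429. 172. 598.] (414, 156, 39, 38)
[239. 307. 274.] (232, 279, 17, 55)
[233. 355. 162.] (210, 352, 54, 7)
[283. 355. 125.] (263, 353, 42, 5)
[404. 297.  83.] (394, 279, 16, 39)
[319. 355.  58.] (305, 353, 28, 5)
```

View pics/w6c.png

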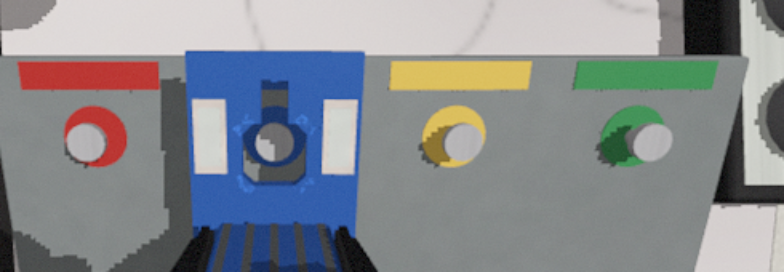

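The wrist view shows the heads at about red (204,179), yellow (439,179) and green (557,179). The blue head sits in the entry hole near (321,179).

```bash
python3 - <<'E'
from h import *
w,H=report(grab("wrist"),dict(red=(204,179,15),yellow=(439,179,15),green=(557,179,15)))
Wn=heads(w,dict(l=(281,175,26),r=(362,175,26)),v=140)
print([(plane(w,Wn[k][0],.0132)*1e3).round(1) for k in Wn])
E
```

```text
red [203.3 177.7] [24, 24, 441] [ 35.2 -80.9  38.7]
yellow [438.7 177.6] [25, 23, 434] [35.2 79.1 38.7]
green [556.5 177.6] [24, 24, 446] [ 35.1 159.1  38.7]
[array([ 42.6, -24.8,  13.2]), array([42.6, 23.4, 13.2])]
```

arm_command([
  [[-0.008, 0, 0.1, 0, 0, 0, -1], [-0.008, 0, 0.2, 0, 0, 0, -1], [-0.008, 0, 0.26, 0, 0, 0, -1], [-0.008, 0, 0.3, 0, 0, 0, -1], [-0.008, 0, 0.3, 0, 0, 0, -1]],
])

```text
t: 12.7
ee_pos: [0.6042, 0.1129, 0.0784]
tool_rot: [[-0.947, 0.071, -0.312], [0.068, 0.997, 0.023], [0.313, 0.001, -0.95]]
contact_force: [-0.6, -0.5, -0.3]
width: 0.0438
gripper_force: 30.0
```

arm_command([
  [[0, 0, 0.02, 0, 0, 0, -1], [0, 0, 0.02, 0, 0, 0, -1], [0, 0, 0.02, 0, 0, 0, -1]],
])

```text
t: 13.0
ee_pos: [0.6041, 0.1129, 0.0773]
tool_rot: [[-0.948, 0.071, -0.311], [0.068, 0.997, 0.023], [0.312, 0.001, -0.95]]
contact_force: [0.5, 0.3, -0.9]
width: 0.0438
gripper_force: 30.0
```

arm_command([
  [[0, 0, 0.02, 0, 0, 0, -1], [0, 0, 0.02, 0, 0, 0, -1], [0, 0, 0.02, 0, 0, 0, -1]],
])

```text
t: 13.3
ee_pos: [0.6039, 0.113, 0.0767]
tool_rot: [[-0.948, 0.071, -0.31], [0.068, 0.997, 0.023], [0.31, 0.001, -0.951]]
contact_force: [-0.8, -0.1, 10.3]
width: 0.0437
gripper_force: 30.0
```

arm_command([
  [[0, 0, 0.015, 0, 0, 0, -1], [0, 0, 0.015, 0, 0, 0, -1], [0, 0, 0.015, 0, 0, 0, -1]],
])

```text
t: 13.6
ee_pos: [0.6039, 0.113, 0.0766]
tool_rot: [[-0.949, 0.071, -0.308], [0.068, 0.997, 0.023], [0.309, 0.001, -0.951]]
contact_force: [-1.0, -0.4, 20.4]
width: 0.0439
gripper_force: 30.0
```

arm_command([
  [[0, 0, 0.01, 0, 0, 0, -1], [0, 0, 0.01, 0, 0, 0, -1], [0, 0, 0.01, 0, 0, 0, -1]],
])

```text
t: 13.9
ee_pos: [0.604, 0.113, 0.0766]
tool_rot: [[-0.949, 0.071, -0.307], [0.067, 0.997, 0.023], [0.308, 0.001, -0.951]]
contact_force: [-1.2, -0.7, 27.0]
width: 0.0437
gripper_force: 30.0
```

arm_command([
  [[0, 0, -0.035, 0, 0, 0, -1], [0, 0, -0.035, 0, 0, 0, -1], [-0.05, 0, -0.035, 0, 0, 0, -1], [-0.1, 0, -0.035, 0, 0, 0, -1], [-0.1, 0, -0.035, 0, 0, 0, -1]],
])

```text
t: 14.4
ee_pos: [0.614, 0.1123, 0.0735]
tool_rot: [[-0.948, 0.071, -0.31], [0.068, 0.997, 0.023], [0.311, 0.001, -0.95]]
contact_force: [1.0, 0.5, 6.4]
width: 0.044
gripper_force: 30.0
```

arm_command([
  [[-0.04, 0, 0, 0, 0, 0, -1], [-0.08, 0, 0, 0, 0, 0, -1], [-0.12, 0, 0, 0, 0, 0, -1], [-0.12, 0, 0, 0, 0, 0, -1]],
])

```text
t: 14.8
ee_pos: [0.6253, 0.1115, 0.0698]
tool_rot: [[-0.948, 0.071, -0.31], [0.068, 0.997, 0.023], [0.311, 0.001, -0.95]]
contact_force: [1.8, 0.2, 7.3]
width: 0.0436
gripper_force: 30.0
```

arm_command([
  [[-0.02, 0, 0, 0, 0, 0, -1], [-0.03, 0, 0, 0, 0, 0, -1], [-0.03, 0, 0, 0, 0, 0, -1]],
])

```text
t: 15.1
ee_pos: [0.6267, 0.1114, 0.0695]
tool_rot: [[-0.947, 0.071, -0.313], [0.067, 0.997, 0.023], [0.314, 0.001, -0.949]]
contact_force: [-6.1, 0.2, 13.5]
width: 0.044
gripper_force: 30.0
```

arm_command([
  [[-0.02, 0, 0, 0, 0, 0, -1], [-0.02, 0, 0, 0, 0, 0, -1], [-0.02, 0, 0, 0, 0, 0, -1]],
])

```text
t: 15.4
ee_pos: [0.627, 0.1114, 0.0695]
tool_rot: [[-0.946, 0.071, -0.317], [0.067, 0.997, 0.023], [0.317, 0.0, -0.948]]
contact_force: [-13.3, -0.1, 21.9]
width: 0.0438
gripper_force: 30.0
```

arm_command([
  [[0.03, 0, 0, 0, 0, 0, -1], [0.03, 0, 0, 0, 0, 0, -1], [0.03, 0, -0.01, 0, 0, 0, 0.1], [0.03, 0, -0.01, 0, 0, 0, 0.3], [0.03, 0, -0.01, 0, 0, 0, 0.3]],
])

```text
t: 15.9
ee_pos: [0.6266, 0.1113, 0.0692]
tool_rot: [[-0.947, 0.071, -0.312], [0.068, 0.997, 0.023], [0.313, 0.001, -0.95]]
contact_force: [-0.1, -0.2, -0.2]
width: 0.0601
gripper_force: 0.0
```

arm_command([
  [[0, 0, -0.1, 0, 0, 0, 0.3], [0, 0, -0.3, 0, 0, 0, 0.3], [0, 0, -0.6, 0, 0, 0, 0.3], [0, 0, -0.9, 0, 0, 0, 0.3], [0, 0, -0.9, 0, 0, 0, 0.3]],
])

```text
t: 16.4
ee_pos: [0.6571, 0.1092, 0.1595]
tool_rot: [[-0.95, 0.072, -0.305], [0.068, 0.997, 0.023], [0.306, 0.001, -0.952]]
contact_force: [0.4, -0.4, 0.5]
width: 0.0619
gripper_force: 0.0
```

```bash
python3 - <<'E'
from h import *
c=grab("wrist","w7");print(c["s"]["ee_pos"],c["s"]["tool_rot"].round(3))
for k in("red","green","blue"):print(k,[np.round(o[:3]).tolist() for o in blobs(c,k,100)])
s=grab("side");print([(k,[np.round(o[:3]).tolist() for o in blobs(s,k,100)]) for k in("red","green","blue")])
E
```

```text
[0.65708953 0.10916009 0.1594544 ] [[-0.95   0.072 -0.305]
 [ 0.068  0.997  0.023]
 [ 0.306  0.001 -0.952]]
red [[615.0, 120.0, 1122.0], [227.0, 97.0, 962.0], [229.0, 129.0, 744.0], [229.0, 245.0, 700.0]]
green [[614.0, 52.0, 1104.0], [482.0, 246.0, 1004.0], [507.0, 97.0, 826.0], [496.0, 128.0, 378.0], [2.0, 89.0, 222.0]]
blue [[321.0, 172.0, 8260.0], [320.0, 246.0, 1067.0], [320.0, 97.0, 955.0]]
[('red', [[402.0, 306.0, 956.0], [400.0, 199.0, 165.0]]), ('green', [[345.0, 290.0, 683.0]]), ('blue', [[204.0, 116.0, 1615.0], [370.0, 369.0, 1588.0], [311.0, 167.0, 374.0], [418.0, 219.0, 182.0]])]
```

View pics/w7.png

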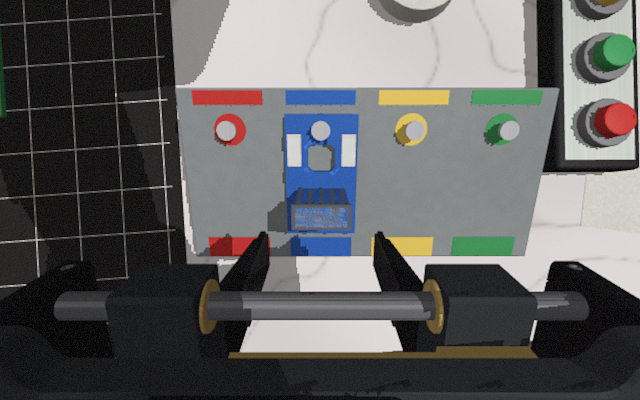

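The wrist view shows the blue panel hung straight, with its stud at (320,130) at the slot's top end and the free studs beside it. The side view shows red and green unmoved. Next is green.

```bash
cat >> h.py <<'E'
def Rdown(yaw):
    a=np.radians(yaw);x=np.array([np.cos(a),np.sin(a),0]);z=np.array([0,0,-1.]);return np.c_[x,np.cross(z,x),z]
E
python3 - <<'E'
from h import *
s=r.get_state();P=s["ee_pos"]+np.array([0,0,.06]);print(inc(P,Rdown(181)));print(P)
E
```

```text
(array([ 0.187,  0.   , -0.57 ]), array([ 0.009, -0.201, -0.056]))
[0.65485699 0.10918809 0.21561494]
```

arm_command([
  [[0.05, 0, -0.2, 0.002, -0.06, -0.02, 0.4], [0.1, 0, -0.4, 0.005, -0.12, -0.04, 0.4], [0.187, 0, -0.57, 0.009, -0.201, -0.056, 0.4], [0.187, 0, -0.57, 0.009, -0.201, -0.056, 0.4]],
])

```text
t: 16.9
ee_pos: [0.6535, 0.1097, 0.2176]
tool_rot: [[-1.0, -0.019, 0.004], [-0.019, 1.0, 0.001], [-0.004, 0.001, -1.0]]
contact_force: [0.5, 0.2, -0.0]
width: 0.0666
gripper_force: 0.0
```

arm_command([
  [[0.2, -0.4, 0, 0, 0, 0, 0.4], [0.4, -0.8, 0, 0, 0, 0, 0.4], [0.455, -0.925, 0.04, 0, 0, 0, 0.4]],
])

```text
t: 17.2
ee_pos: [0.6091, 0.0133, 0.2101]
tool_rot: [[-1.0, -0.015, -0.006], [-0.015, 1.0, 0.001], [0.006, 0.001, -1.0]]
contact_force: [1.6, 0.4, -0.3]
width: 0.0663
gripper_force: 0.0
```

arm_command([
  [[0.22, -0.45, 0, 0, 0, 0, 0.4], [0.42, -0.85, 0, 0, 0, 0, 0.4], [0.455, -0.925, 0.04, 0, 0, 0, 0.4]],
])

```text
t: 17.5
ee_pos: [0.5655, -0.0802, 0.2062]
tool_rot: [[-1.0, -0.014, -0.005], [-0.014, 1.0, 0.001], [0.005, 0.001, -1.0]]
contact_force: [0.9, 1.1, -0.4]
width: 0.0667
gripper_force: 0.0
```

arm_command([
  [[0.22, -0.45, 0, 0, 0, 0, 0.4], [0.42, -0.85, 0, 0, 0, 0, 0.4], [0.455, -0.925, 0.04, 0, 0, 0, 0.4]],
])

```text
t: 17.8
ee_pos: [0.5219, -0.1732, 0.2023]
tool_rot: [[-1.0, -0.014, -0.004], [-0.014, 1.0, 0.001], [0.004, 0.002, -1.0]]
contact_force: [0.3, -0.2, 0.6]
width: 0.0666
gripper_force: 0.0
```

arm_command([
  [[0.22, -0.45, 0, 0, 0, 0, 0.4], [0.42, -0.85, 0, 0, 0, 0, 0.4], [0.455, -0.925, 0.04, 0, 0, 0, 0.4], [0.455, -0.925, 0.04, 0, 0, 0, 0.4]],
])

```text
t: 18.2
ee_pos: [0.4789, -0.2642, 0.1978]
tool_rot: [[-1.0, -0.015, -0.004], [-0.015, 1.0, 0.003], [0.004, 0.003, -1.0]]
contact_force: [0.5, 0.3, 0.2]
width: 0.0668
gripper_force: 0.0
```

```bash
cat >> h.py <<'E'
def pick(col,near=None):
    c=grab("wrist");bs=blobs(c,col,300);print(c["s"]["ee_pos"].round(4),[np.round(o[:3]).tolist() for o in bs[:4]])
    q=panel(c,col,near);h=cv2.cvtColor(c["img"],cv2.COLOR_RGB2HSV)
    o=bs[0] if near is None else min(bs,key=lambda o:np.hypot(o[0]-near[0],o[1]-near[1]))
    x0,y0,W,Hh=cv2.boundingRect(o[3]);m=cv2.inRange(h[y0:y0+int(.62*Hh),x0:x0+W],(0,0,140),(180,60,255))
    k,l,st,ce=cv2.connectedComponentsWithStats(m);I=sorted(range(1,k),key=lambda i:-st[i,4])[:2]
    V=sorted([plane(c,ce[i]+[x0,y0],.006)[:2] for i in I],key=lambda p:p[1]);e=V[1]-V[0]
    ax=np.array([-e[1],e[0]])/np.linalg.norm(e);g=(V[0]+V[1])/2-.0426*ax
    print({a:np.round(b,4) for a,b in q.items()});print("windows sep",np.linalg.norm(e).round(4),"(.048) grip",g.round(4),"yaw",np.degrees(np.arctan2(ax[1],ax[0])).round(2),st[I].tolist())
    yaw=np.degrees(np.arctan2(ax[1],ax[0]));print(inc(np.r_[g,.019],Rdown(yaw),c["s"]))
E
python3 -c "
from h import *
pick('green')"
```

```text
[ 0.4789 -0.2642  0.1978] [[324.0, 155.0, 5257.0]]
{'px': array([324.1891, 154.8743]), 'grip': array([ 0.4738, -0.261 ], dtype=float32), 'hole': array([ 0.4369, -0.2616], dtype=float32), 'yaw': np.float32(-179.075), 'dims': array([0.0653, 0.11  ], dtype=float32)}
windows sep 0.0481 (.048) grip [ 0.4729 -0.2602] yaw -178.09 [[45, 16, 12, 26, 310], [3, 17, 11, 25, 266]]
(array([0.053, 0.036, 1.788]), array([ 0.002, -0.002, -0.012]))
```

arm_command([
  [[0.053, 0.036, 0.3, 0.002, -0.002, -0.008, 0.4], [0.053, 0.036, 0.6, 0.002, -0.002, -0.008, 0.4], [0.053, 0.036, 0.9, 0.002, -0.002, -0.008, 0.4], [0.053, 0.036, 1.0, 0.002, -0.002, -0.008, 0.4]],
])

```text
t: 18.65
ee_pos: [0.4735, -0.258, 0.0967]
tool_rot: [[-0.999, -0.032, -0.002], [-0.032, 1.0, 0.0], [0.002, 0.0, -1.0]]
contact_force: [-0.3, -0.0, 0.6]
width: 0.0664
gripper_force: 0.0
```

arm_command([
  [[0, 0, 0.3, 0, 0, 0, 0.4], [0, 0, 0.55, 0, 0, 0, 0.4], [0, 0, 0.72, 0, 0, 0, 0.4], [0, 0, 0.785, 0, 0, 0, 0.4], [0, 0, 0.785, 0, 0, 0, 0.4]],
])

```text
t: 19.15
ee_pos: [0.4742, -0.2599, 0.0205]
tool_rot: [[-1.0, -0.031, 0.001], [-0.031, 1.0, -0.002], [-0.001, -0.002, -1.0]]
contact_force: [0.4, 1.0, -0.2]
width: 0.0668
gripper_force: 0.0
```

arm_command([
  [[0, 0, 0, 0, 0, 0, -0.3], [0, 0, 0, 0, 0, 0, -0.5], [0, 0, 0, 0, 0, 0, -1], [0, 0, 0, 0, 0, 0, -1], [0, 0, 0, 0, 0, 0, -1]],
])

```text
t: 19.65
ee_pos: [0.474, -0.2607, 0.0214]
tool_rot: [[-1.0, -0.029, 0.003], [-0.029, 1.0, -0.003], [-0.002, -0.003, -1.0]]
contact_force: [-0.0, 1.8, 6.6]
width: 0.044
gripper_force: 30.0
```

arm_command([
  [[0, 0, -0.1, 0, 0, 0, -1], [0, 0, -0.3, 0, 0, 0, -1], [0, 0, -0.6, 0, 0, 0, -1], [0, 0, -1, 0, 0, 0, -1], [0, 0, -1, 0, 0, 0, -1]],
])

```text
t: 20.15
ee_pos: [0.4751, -0.2614, 0.1255]
tool_rot: [[-1.0, -0.03, 0.008], [-0.03, 1.0, -0.007], [-0.007, -0.007, -1.0]]
contact_force: [0.9, -0.2, -1.3]
width: 0.0441
gripper_force: 30.0
```

arm_command([
  [[0, 0, -0.4, 0, 0, 0, -1], [0, 0, -0.8, 0, 0, 0, -1], [0, 0, -0.9, 0, 0, 0, -1], [0, 0, -0.9, 0, 0, 0, -1]],
])

```text
t: 20.55
ee_pos: [0.4736, -0.2602, 0.2116]
tool_rot: [[-1.0, -0.03, 0.004], [-0.03, 1.0, -0.004], [-0.003, -0.004, -1.0]]
contact_force: [-0.2, 0.5, -2.4]
width: 0.0441
gripper_force: 30.0
```

```bash
cat >> h.py <<'E'
BHOME=np.array([.604,.113,.0766])   # measured TCP: blue panel flat on board, stud in entry hole
N=dict(red=-1,blue=0,yellow=1,green=2);TY=np.array([.0710,.9975,0.])
def entry(col,up): return BHOME+.08*N[col]*TY+up*bz
def held(c,col):
    """hole/panel position in tool frame (mm): windows at face plane; blue reference was x 42.6,y -24.8/23.4"""
    w=toolcam(c);h=heads(w,dict(l=(281,175,26),r=(362,175,26)),v=140)
    print("held",col,[(plane(w,h[k][0],.0132)*1e3).round(1) for k in h],[h[k][1] for k in h],"width",c["s"]["width"])
E
python3 -c "
from h import *
c=grab('wrist');held(c,'green');print(c['s']['ee_pos'],inc(entry('green',.07),RB,c['s']),entry('green',.07))"
```

```text
held green [array([ 44.9, -23.9,  13.2]), array([44.2, 23.7, 13.2])] [[22, 46, 938], [24, 47, 992]] width 0.044117726892793
[ 0.47360741 -0.26019722  0.21163958] (array([-1.789,  5.264,  0.67 ]), array([-0.012,  0.202,  0.063])) [0.6369366  0.27106422 0.14317396]
```

arm_command([
  [[-0.1, 0.3, 0, 0, 0, 0, -1], [-0.2, 0.6, 0, 0, 0, 0, -1], [-0.3, 0.88, 0, 0, 0, 0, -1], [-0.3, 0.88, 0, 0, 0, 0, -1]],
])

```text
t: 21.0
ee_pos: [0.5006, -0.1684, 0.2084]
tool_rot: [[-0.999, -0.032, -0.002], [-0.032, 0.999, -0.0], [0.002, -0.0, -1.0]]
contact_force: [0.3, -0.3, -1.5]
width: 0.0436
gripper_force: 30.0
```

arm_command([
  [[-0.1, 0.35, 0, 0, 0, 0, -1], [-0.2, 0.7, 0, 0, 0, 0, -1], [-0.3, 0.88, 0, 0, 0, 0, -1]],
])

```text
t: 21.3
ee_pos: [0.5275, -0.0807, 0.2085]
tool_rot: [[-1.0, -0.03, -0.001], [-0.03, 1.0, -0.001], [0.001, -0.001, -1.0]]
contact_force: [0.0, 0.1, -2.2]
width: 0.0439
gripper_force: 30.0
```

arm_command([
  [[-0.1, 0.35, 0, 0, 0, 0, -1], [-0.2, 0.7, 0, 0, 0, 0, -1], [-0.3, 0.88, 0, 0, 0, 0, -1]],
])

```text
t: 21.6
ee_pos: [0.555, 0.0082, 0.2083]
tool_rot: [[-1.0, -0.031, -0.001], [-0.031, 1.0, -0.002], [0.001, -0.002, -1.0]]
contact_force: [-0.0, -1.7, -1.6]
width: 0.0439
gripper_force: 29.9
```

arm_command([
  [[-0.1, 0.35, 0, 0, 0, 0, -1], [-0.2, 0.7, 0, 0, 0, 0, -1], [-0.3, 0.88, 0, 0, 0, 0, -1]],
])

```text
t: 21.9
ee_pos: [0.5825, 0.097, 0.2079]
tool_rot: [[-1.0, -0.031, -0.001], [-0.031, 1.0, -0.002], [0.001, -0.002, -1.0]]
contact_force: [-0.1, -0.1, -1.0]
width: 0.0439
gripper_force: 30.0
```

arm_command([
  [[-0.1, 0.35, 0, 0, 0, 0, -1], [-0.2, 0.7, 0, 0, 0, 0, -1], [-0.3, 0.88, 0, 0, 0, 0, -1]],
])

```text
t: 22.2
ee_pos: [0.6099, 0.1859, 0.2075]
tool_rot: [[-1.0, -0.031, -0.001], [-0.031, 1.0, -0.003], [0.001, -0.003, -1.0]]
contact_force: [1.0, -0.2, -1.0]
width: 0.0437
gripper_force: 29.9
```

arm_command([
  [[-0.1, 0.3, 0.1, -0.003, 0.05, 0.01, -1], [-0.2, 0.6, 0.2, -0.006, 0.1, 0.03, -1], [-0.3, 0.86, 0.4, -0.009, 0.15, 0.05, -1], [-0.3, 0.86, 0.6, -0.012, 0.202, 0.063, -1], [-0.3, 0.86, 0.6, -0.012, 0.202, 0.063, -1]],
])

```text
t: 22.7
ee_pos: [0.6371, 0.2698, 0.143]
tool_rot: [[-0.945, 0.071, -0.319], [0.068, 0.997, 0.02], [0.32, -0.003, -0.948]]
contact_force: [-0.7, 0.4, -2.1]
width: 0.0442
gripper_force: 30.0
```

```bash
python3 - <<'E'
from h import *
c=grab('wrist','w8');held(c,'green')
R2=RB@Ro.from_euler('z',-.84,degrees=True).as_matrix()
for up in(.06,.035):print(inc(entry('green',up)-.0019*bx,R2,c['s']))
for k in("red","yellow"):print(k,[np.round(o[:3]).tolist() for o in blobs(c,k,100)][:6])
w=toolcam(c)
for k,z in(("red",-.24),("yellow",-.08)):print(k,"head expected px",project(w,w and (np.array(c['s']['tool_rot']).T@(HEAD[k if k=='red' else 'blue']+(0 if k=='red' else .08*TY)-c['s']['ee_pos']))))
E
```

```text
held green [array([ 44.7, -24.1,  13.2]), array([44.4, 23.6, 13.2])] [[22, 46, 974], [23, 47, 990]] width 0.04419746396280163
(array([-0.018,  0.012,  0.099]), array([-0.002, -0.007, -0.01 ]))
(array([-0.02 ,  0.013,  0.349]), array([-0.002, -0.007, -0.01 ]))
red [[456.0, 151.0, 1046.0], [32.0, 131.0, 882.0], [38.0, 163.0, 528.0]]
yellow [[224.0, 130.0, 1008.0], [453.0, 13.0, 910.0], [446.0, 352.0, 786.0], [285.0, 355.0, 480.0], [230.0, 161.0, 433.0], [238.0, 307.0, 293.0]]
red head expected px [ 22.26577893 166.33628715]
yellow head expected px [221.95403708 166.40700852]
```

arm_command([
  [[-0.01, 0.006, 0.15, -0.001, -0.003, -0.004, -1], [-0.02, 0.013, 0.3, -0.002, -0.007, -0.008, -1], [-0.02, 0.013, 0.38, -0.002, -0.007, -0.008, -1], [-0.02, 0.013, 0.38, -0.002, -0.007, -0.008, -1]],
])

```text
t: 23.15
ee_pos: [0.6274, 0.2724, 0.113]
tool_rot: [[-0.952, 0.059, -0.299], [0.055, 0.998, 0.025], [0.3, 0.007, -0.954]]
contact_force: [0.1, 0.8, -0.7]
width: 0.0438
gripper_force: 30.0
```

```bash
python3 - <<'E'
from h import *
c=grab('wrist','w9');held(c,'green');w=toolcam(c)
ye=[o for o in blobs(c,"yellow",200)];print([np.round(o[:3]).tolist() for o in ye][:5])
P=entry('green',0)-.0019*bx;print(inc(P,RB,c['s']))
h=project(w,[.0379,-.08,.040]);g=project(w,[.0379,0,.04]);print(h,g)
H=heads(w,dict(yellow=(*h,16),green=(*g,12)),v=140)
for k in H:print(k,H[k][0].round(1),H[k][1],(plane(w,H[k][0],.04)*1e3).round(1))
E
```

```text
held green [array([ 44.7, -24.2,  13.2]), array([44.4, 23.6, 13.2])] [[22, 46, 977], [23, 47, 989]] width 0.04384444888203832
[[207.0, 130.0, 1350.0], [428.0, 353.0, 1051.0], [468.0, 8.0, 572.0], [215.0, 165.0, 572.0], [249.0, 355.0, 317.0]]
(array([-0.013, -0.008,  0.384]), array([0.002, 0.006, 0.008]))
[204.83535512 173.33780355] [322.2153576  173.31180798]
yellow [204.4 171.1] [24, 23, 431] [ 39.5 -80.1  40. ]
green [313.9 178.9] [10, 10, 59] [34.  -5.7 40. ]
```

arm_command([
  [[0, 0, 0.1, 0.002, 0.006, 0.004, -1], [0, 0, 0.2, 0.002, 0.006, 0.004, -1], [0, 0, 0.3, 0.002, 0.006, 0.004, -1], [0, 0, 0.35, 0.002, 0.006, 0.004, -1], [0, 0, 0.35, 0.002, 0.006, 0.004, -1]],
])

```text
t: 23.7
ee_pos: [0.6171, 0.2739, 0.0788]
tool_rot: [[-0.949, 0.064, -0.309], [0.06, 0.998, 0.022], [0.31, 0.002, -0.951]]
contact_force: [-1.2, 0.9, -1.9]
width: 0.0437
gripper_force: 30.0
```

arm_command([
  [[0, 0, 0.02, 0, 0, 0, -1], [0, 0, 0.03, 0, 0, 0, -1], [0, 0, 0.03, 0, 0, 0, -1]],
])

```text
t: 24.0
ee_pos: [0.6171, 0.274, 0.0777]
tool_rot: [[-0.95, 0.064, -0.307], [0.06, 0.998, 0.023], [0.308, 0.003, -0.951]]
contact_force: [0.3, 0.3, 4.4]
width: 0.0439
gripper_force: 30.0
```

arm_command([
  [[0, 0, 0.02, 0, 0, 0, -1], [0, 0, 0.02, 0, 0, 0, -1], [0, 0, 0.02, 0, 0, 0, -1]],
])

```text
t: 24.3
ee_pos: [0.6172, 0.274, 0.0776]
tool_rot: [[-0.95, 0.065, -0.305], [0.06, 0.998, 0.023], [0.306, 0.004, -0.952]]
contact_force: [0.9, -1.5, 17.3]
width: 0.0438
gripper_force: 30.0
```

arm_command([
  [[0, 0, -0.015, 0, 0, 0, -1], [-0.05, 0, -0.015, 0, 0, 0, -1], [-0.1, 0, -0.015, 0, 0, 0, -1], [-0.1, 0, -0.015, 0, 0, 0, -1]],
])

```text
t: 24.7
ee_pos: [0.627, 0.2735, 0.0745]
tool_rot: [[-0.95, 0.064, -0.306], [0.06, 0.998, 0.023], [0.307, 0.004, -0.952]]
contact_force: [1.2, -0.2, 8.2]
width: 0.0438
gripper_force: 30.0
```

arm_command([
  [[-0.04, 0, 0, 0, 0, 0, -1], [-0.08, 0, 0, 0, 0, 0, -1], [-0.12, 0, 0, 0, 0, 0, -1], [-0.12, 0, 0, 0, 0, 0, -1]],
])

```text
t: 25.1
ee_pos: [0.6382, 0.2724, 0.0708]
tool_rot: [[-0.95, 0.064, -0.307], [0.06, 0.998, 0.023], [0.308, 0.003, -0.951]]
contact_force: [0.6, -2.3, 9.5]
width: 0.044
gripper_force: 30.0
```

arm_command([
  [[-0.02, 0, 0, 0, 0, 0, -1], [-0.03, 0, 0, 0, 0, 0, -1], [-0.03, 0, 0, 0, 0, 0, -1]],
])

```text
t: 25.4
ee_pos: [0.6401, 0.2723, 0.0702]
tool_rot: [[-0.949, 0.064, -0.309], [0.06, 0.998, 0.022], [0.309, 0.003, -0.951]]
contact_force: [-5.1, -3.1, 12.9]
width: 0.0438
gripper_force: 30.0
```

arm_command([
  [[-0.02, 0, 0, 0, 0, 0, -1], [-0.02, 0, 0, 0, 0, 0, -1], [-0.02, 0, 0, 0, 0, 0, -1]],
])

```text
t: 25.7
ee_pos: [0.6406, 0.2723, 0.0702]
tool_rot: [[-0.948, 0.064, -0.312], [0.06, 0.998, 0.022], [0.312, 0.002, -0.95]]
contact_force: [-11.5, -2.9, 20.6]
width: 0.0443
gripper_force: 30.0
```

arm_command([
  [[0.03, 0, 0, 0, 0, 0, -1], [0.03, 0, 0, 0, 0, 0, -1], [0.03, 0, -0.01, 0, 0, 0, 0.1], [0.03, 0, -0.01, 0, 0, 0, 0.3], [0.03, 0, -0.01, 0, 0, 0, 0.3]],
])

```text
t: 26.2
ee_pos: [0.6394, 0.2724, 0.0694]
tool_rot: [[-0.949, 0.064, -0.309], [0.061, 0.998, 0.022], [0.31, 0.002, -0.951]]
contact_force: [-0.8, -1.0, -0.7]
width: 0.0602
gripper_force: 0.0
```

arm_command([
  [[0, 0, -0.1, 0, 0, 0, 0.3], [0, 0, -0.3, 0, 0, 0, 0.3], [0, 0, -0.6, 0, 0, 0, 0.3], [0, 0, -0.9, 0, 0, 0, 0.3], [0, 0, -0.9, 0, 0, 0, 0.3]],
])

```text
t: 26.7
ee_pos: [0.6696, 0.2706, 0.16]
tool_rot: [[-0.951, 0.065, -0.302], [0.06, 0.998, 0.024], [0.303, 0.005, -0.953]]
contact_force: [1.1, -0.1, 0.3]
width: 0.062
gripper_force: 0.0
```

```bash
python3 - <<'E'
from h import *
c=grab("wrist","w10");s=grab("side","s10")
for n,x in(("w",c),("s",s)):
  for k in("red","green","blue"):print(n,k,[np.round(o[:3]).tolist() for o in blobs(x,k,100)])
w=toolcam(c);T=np.array(c['s']['tool_rot'])
# stud and windows of hung panels
g=[o for o in blobs(c,"green",2000)];print(len(g),[np.round(cv2.minAreaRect(o[3])[2],1) for o in g])
b=[o for o in blobs(c,"blue",2000)];print(len(b),[np.round(cv2.minAreaRect(o[3])[2],1) for o in b])
P=c["s"]["ee_pos"]+np.array([0,0,.06]);print(P,inc(P,Rdown(188),c['s']))
E
```

```text
w red [[74.0, 243.0, 1084.0], [38.0, 93.0, 950.0], [445.0, 119.0, 932.0], [50.0, 125.0, 478.0]]
w green [[318.0, 172.0, 7564.0], [318.0, 244.0, 993.0], [445.0, 52.0, 932.0], [318.0, 95.0, 878.0]]
w blue [[144.0, 164.0, 7612.0], [538.0, 68.0, 2078.0], [156.0, 243.0, 1026.0], [131.0, 94.0, 942.0], [617.0, 121.0, 162.0]]
s red [[402.0, 306.0, 956.0], [400.0, 199.0, 162.0]]
s green [[288.0, 139.0, 242.0]]
s blue [[204.0, 116.0, 1620.0], [370.0, 369.0, 1594.0], [311.0, 167.0, 379.0], [418.0, 219.0, 184.0]]
1 [np.float64(90.0)]
2 [np.float64(90.0), np.float64(85.6)]
[0.6696002  0.27057665 0.21999076] (array([ 0.182,  0.003, -0.572]), array([ 0.023, -0.195, -0.129]))
```

arm_command([
  [[0.05, 0, -0.2, 0.01, -0.06, -0.01, 0.4], [0.1, 0, -0.4, 0.02, -0.12, -0.03, 0.4], [0.182, 0, -0.57, 0.023, -0.195, -0.04, 0.4], [0.182, 0, -0.57, 0.023, -0.195, -0.04, 0.4]],
])

```text
t: 27.2
ee_pos: [0.6663, 0.2712, 0.2179]
tool_rot: [[-1.0, -0.005, -0.003], [-0.005, 1.0, -0.022], [0.003, -0.022, -1.0]]
contact_force: [-0.2, 0.4, 1.2]
width: 0.0667
gripper_force: 0.0
```

arm_command([
  [[0.08, -0.45, 0, 0, 0, 0, 0.4], [0.16, -0.9, 0, 0, 0, 0, 0.4], [0.164, -0.957, 0.03, 0, 0, 0, 0.4]],
])

```text
t: 27.5
ee_pos: [0.6506, 0.1705, 0.2134]
tool_rot: [[-1.0, 0.0, -0.013], [0.0, 1.0, -0.024], [0.013, -0.024, -1.0]]
contact_force: [-0.7, 0.5, 0.5]
width: 0.0672
gripper_force: 0.0
```

arm_command([
  [[0.08, -0.45, 0, 0, 0, 0, 0.4], [0.16, -0.9, 0, 0, 0, 0, 0.4], [0.164, -0.957, 0.03, 0, 0, 0, 0.4]],
])

```text
t: 27.8
ee_pos: [0.6346, 0.075, 0.2127]
tool_rot: [[-1.0, 0.0, -0.012], [0.001, 1.0, -0.023], [0.012, -0.023, -1.0]]
contact_force: [0.2, -0.2, -0.5]
width: 0.0663
gripper_force: 0.0
```

arm_command([
  [[0.08, -0.45, 0, 0, 0, 0, 0.4], [0.16, -0.9, 0, 0, 0, 0, 0.4], [0.164, -0.957, 0.03, 0, 0, 0, 0.4]],
])

```text
t: 28.1
ee_pos: [0.6187, -0.0203, 0.2122]
tool_rot: [[-1.0, 0.0, -0.011], [0.0, 1.0, -0.023], [0.011, -0.023, -1.0]]
contact_force: [-0.3, 0.6, 0.2]
width: 0.0666
gripper_force: 0.0
```

arm_command([
  [[0.08, -0.45, 0, 0, 0, 0, 0.4], [0.16, -0.9, 0, 0, 0, 0, 0.4], [0.164, -0.957, 0.03, 0, 0, 0, 0.4]],
])

```text
t: 28.4
ee_pos: [0.6028, -0.1158, 0.2115]
tool_rot: [[-1.0, -0.0, -0.011], [0.0, 1.0, -0.022], [0.011, -0.022, -1.0]]
contact_force: [-0.9, -0.1, 0.8]
width: 0.0663
gripper_force: 0.0
```

arm_command([
  [[0.08, -0.45, 0, 0, 0, 0, 0.4], [0.16, -0.9, 0, 0, 0, 0, 0.4], [0.164, -0.957, 0.03, 0, 0, 0, 0.4]],
])

```text
t: 28.7
ee_pos: [0.5868, -0.2114, 0.2109]
tool_rot: [[-1.0, -0.0, -0.01], [-0.0, 1.0, -0.022], [0.01, -0.022, -1.0]]
contact_force: [0.5, 0.8, -0.6]
width: 0.0669
gripper_force: 0.0
```

arm_command([
  [[0.08, -0.45, 0, 0, 0, 0, 0.4], [0.16, -0.9, 0, 0, 0, 0, 0.4], [0.164, -0.957, 0.03, 0, 0, 0, 0.4]],
])

```text
t: 29.0
ee_pos: [0.5708, -0.3071, 0.2101]
tool_rot: [[-1.0, -0.0, -0.01], [-0.0, 1.0, -0.022], [0.01, -0.022, -1.0]]
contact_force: [0.2, -0.4, 0.2]
width: 0.0665
gripper_force: 0.0
```

arm_command([
  [[0.08, -0.45, 0, 0, 0, -0.05, 0.4], [0.16, -0.9, 0, 0, 0, -0.09, 0.4], [0.164, -0.957, 0.03, 0, 0, -0.09, 0.4], [0.164, -0.957, 0.03, 0, 0, -0.09, 0.4]],
])

```text
t: 29.4
ee_pos: [0.555, -0.3997, 0.2087]
tool_rot: [[-0.99, -0.142, -0.01], [-0.142, 0.99, -0.021], [0.013, -0.019, -1.0]]
contact_force: [0.5, 0.3, 0.3]
width: 0.0667
gripper_force: 0.0
```

```bash
python3 -c "
from h import *
pick('red')"
```

```text
[ 0.555  -0.3997  0.2087] [[334.0, 161.0, 4957.0]]
{'px': array([333.658 , 161.4377]), 'grip': array([ 0.5548, -0.3888], dtype=float32), 'hole': array([ 0.5182, -0.3947], dtype=float32), 'yaw': np.float32(-170.8133), 'dims': array([0.066 , 0.1115], dtype=float32)}
windows sep 0.048 (.048) grip [ 0.5545 -0.3896] yaw -171.74 [[3, 16, 11, 25, 266], [44, 16, 11, 24, 255]]
(array([-0.035,  0.137,  1.895]), array([-0.012, -0.008, -0.001]))
```

arm_command([
  [[-0.026, 0.1, 0.3, -0.012, -0.008, -0.01, 0.4], [-0.026, 0.123, 0.6, -0.012, -0.008, -0.01, 0.4], [-0.026, 0.123, 0.9, -0.012, -0.008, -0.01, 0.4], [-0.026, 0.123, 1.0, -0.012, -0.008, -0.01, 0.4], [-0.026, 0.123, 1.0, -0.012, -0.008, -0.01, 0.4]],
])

```text
t: 29.95
ee_pos: [0.555, -0.3883, 0.1092]
tool_rot: [[-0.987, -0.161, -0.001], [-0.161, 0.987, -0.001], [0.001, -0.0, -1.0]]
contact_force: [-0.6, 0.4, 0.1]
width: 0.0666
gripper_force: 0.0
```

```bash
python3 -c "
from h import *
pick('red')
print(inc(np.array([.5547,-.3891,.019]),Rdown(-170.9)))"
```

```text
[ 0.555  -0.3883  0.1092] [[321.0, 175.0, 8834.0]]
{'px': array([321.4728, 174.7731]), 'grip': array([ 0.5555, -0.3886], dtype=float32), 'hole': array([ 0.519 , -0.3946], dtype=float32), 'yaw': np.float32(-170.7609), 'dims': array([0.0654, 0.1109], dtype=float32)}
windows sep 0.0483 (.048) grip [ 0.5542 -0.3888] yaw -170.65 [[4, 21, 15, 33, 439], [59, 22, 15, 32, 418]]
(array([ 0.008, -0.004,  0.902]), array([-0.   , -0.001, -0.001]))
(array([0.007, 0.002, 0.916]), array([-0.001,  0.   ,  0.001]))
```

arm_command([
  [[0, 0, 0.3, 0, 0, 0, 0.4], [0, 0, 0.55, 0, 0, 0, 0.4], [0, 0, 0.75, 0, 0, 0, 0.4], [0, 0, 0.9, 0, 0, 0, 0.4], [0, 0, 0.9, 0, 0, 0, 0.4]],
])

```text
t: 30.5
ee_pos: [0.5547, -0.3899, 0.0196]
tool_rot: [[-0.987, -0.159, 0.0], [-0.159, 0.987, -0.002], [0.0, -0.002, -1.0]]
contact_force: [-0.4, 1.0, 0.8]
width: 0.0666
gripper_force: 0.0
```

arm_command([
  [[0, 0, 0, 0, 0, 0, -0.3], [0, 0, 0, 0, 0, 0, -0.5], [0, 0, 0, 0, 0, 0, -1], [0, 0, 0, 0, 0, 0, -1], [0, 0, 0, 0, 0, 0, -1]],
])

```text
t: 31.0
ee_pos: [0.555, -0.3904, 0.0213]
tool_rot: [[-0.987, -0.159, 0.002], [-0.159, 0.987, -0.003], [-0.002, -0.003, -1.0]]
contact_force: [-0.1, 0.8, 6.8]
width: 0.0437
gripper_force: 30.0
```

arm_command([
  [[0, 0, -0.1, 0, 0, 0, -1], [0, 0, -0.3, 0, 0, 0, -1], [0, 0, -0.6, 0, 0, 0, -1], [0, 0, -1, 0, 0, 0, -1], [0, 0, -1, 0, 0, 0, -1]],
])

```text
t: 31.5
ee_pos: [0.5563, -0.3915, 0.1262]
tool_rot: [[-0.987, -0.16, 0.007], [-0.16, 0.987, -0.008], [-0.006, -0.009, -1.0]]
contact_force: [-0.4, -0.1, -1.5]
width: 0.0442
gripper_force: 30.0
```

arm_command([
  [[0, 0, -0.4, 0, 0, 0, -1], [0, 0, -0.8, 0, 0, 0, -1], [0, 0, -0.9, 0, 0, 0, -1], [0, 0, -0.9, 0, 0, 0, -1]],
])

```text
t: 31.9
ee_pos: [0.5547, -0.39, 0.2116]
tool_rot: [[-0.987, -0.159, 0.003], [-0.16, 0.987, -0.004], [-0.002, -0.005, -1.0]]
contact_force: [-0.4, -0.7, -2.0]
width: 0.0435
gripper_force: 30.0
```

```bash
python3 -c "
from h import *
c=grab('wrist');held(c,'red');P=c['s']['ee_pos'];print(P,inc(entry('red',.07),RB,c['s']),entry('red',.07),'rot to 180:',inc(P,Rdown(180),c['s']))"
```

```text
held red [array([ 43.6, -24.4,  13.2]), array([44. , 23.6, 13.2])] [[21, 46, 837], [22, 45, 902]] width 0.04352181383832034
[ 0.55472942 -0.38999163  0.21159808] (array([-1.314,  4.062,  0.669]), array([-0.026,  0.201,  0.146])) [0.6198966  0.03166422 0.14317396] rot to 180: (array([0., 0., 0.]), array([-0.003,  0.002,  0.102]))
```

arm_command([
  [[-0.08, 0.27, 0, 0, 0, 0, -1], [-0.18, 0.55, 0, 0, 0, 0, -1], [-0.263, 0.812, 0, 0, 0, 0, -1], [-0.263, 0.812, 0, 0, 0, 0, -1]],
])

```text
t: 32.35
ee_pos: [0.5673, -0.3022, 0.2078]
tool_rot: [[-0.987, -0.162, -0.002], [-0.162, 0.987, 0.0], [0.002, 0.001, -1.0]]
contact_force: [-0.4, -0.3, -0.9]
width: 0.0444
gripper_force: 30.0
```

arm_command([
  [[-0.1, 0.3, 0, 0, 0, 0, -1], [-0.2, 0.65, 0, 0, 0, 0, -1], [-0.263, 0.812, 0, 0, 0, 0, -1]],
])

```text
t: 32.65
ee_pos: [0.5801, -0.2193, 0.2081]
tool_rot: [[-0.987, -0.16, -0.002], [-0.16, 0.987, -0.001], [0.002, -0.001, -1.0]]
contact_force: [0.8, -0.3, -1.2]
width: 0.0437
gripper_force: 30.0
```

arm_command([
  [[-0.1, 0.3, 0, 0, 0, 0, -1], [-0.2, 0.65, 0, 0, 0, 0, -1], [-0.263, 0.812, 0, 0, 0, 0, -1]],
])

```text
t: 32.95
ee_pos: [0.5934, -0.135, 0.2085]
tool_rot: [[-0.987, -0.16, -0.001], [-0.16, 0.987, -0.002], [0.001, -0.002, -1.0]]
contact_force: [0.2, 0.1, -1.6]
width: 0.0441
gripper_force: 30.0
```

arm_command([
  [[-0.1, 0.3, 0, 0, 0, 0, -1], [-0.2, 0.65, 0, 0, 0, 0, -1], [-0.263, 0.812, 0, 0, 0, 0, -1]],
])

```text
t: 33.25
ee_pos: [0.6067, -0.0508, 0.2087]
tool_rot: [[-0.987, -0.161, -0.0], [-0.161, 0.987, -0.002], [0.0, -0.002, -1.0]]
contact_force: [0.5, -0.6, -2.2]
width: 0.0439
gripper_force: 30.0
```

arm_command([
  [[-0.09, 0.3, 0.1, -0.006, 0.05, 0.03, -1], [-0.2, 0.6, 0.2, -0.012, 0.1, 0.06, -1], [-0.263, 0.812, 0.4, -0.019, 0.15, 0.1, -1], [-0.263, 0.812, 0.6, -0.026, 0.201, 0.146, -1], [-0.263, 0.812, 0.6, -0.026, 0.201, 0.146, -1]],
])

```text
t: 33.75
ee_pos: [0.6195, 0.0313, 0.1451]
tool_rot: [[-0.946, 0.072, -0.317], [0.068, 0.997, 0.024], [0.318, 0.001, -0.948]]
contact_force: [0.2, -0.4, -2.7]
width: 0.0439
gripper_force: 30.0
```

```bash
python3 - <<'E'
from h import *
c=grab('wrist');held(c,'red')
R2=RB@Ro.from_euler('z',.4,degrees=True).as_matrix()
for up in(.06,.035):print(inc(entry('red',up)-.0012*bx,R2,c['s']))
E
```

```text
held red [array([ 43.9, -24.4,  13.2]), array([43.5, 23.4, 13.2])] [[21, 47, 956], [23, 46, 940]] width 0.04391441551347832
(array([-0.022,  0.003,  0.117]), array([ 0.001, -0.006,  0.004]))
(array([-0.024,  0.003,  0.367]), array([ 0.001, -0.006,  0.004]))
```

arm_command([
  [[-0.01, 0.003, 0.15, 0, 0, 0, -1], [-0.024, 0.003, 0.3, 0, 0, 0, -1], [-0.024, 0.003, 0.4, 0, 0, 0, -1], [-0.024, 0.003, 0.4, 0, 0, 0, -1]],
])

```text
t: 34.2
ee_pos: [0.609, 0.0323, 0.1106]
tool_rot: [[-0.948, 0.071, -0.31], [0.067, 0.997, 0.024], [0.311, 0.002, -0.95]]
contact_force: [0.2, -0.9, -1.6]
width: 0.0439
gripper_force: 30.0
```

```bash
python3 - <<'E'
from h import *
c=grab('wrist');held(c,'red');w=toolcam(c)
print(inc(entry('red',0)-.0012*bx,RB,c['s']))
h=project(w,[.0372,.16,.040]);print(h)
H=heads(w,dict(yellow=(*h,16)),v=140)
for k in H:print(k,H[k][0].round(1),H[k][1],(plane(w,H[k][0],.04)*1e3).round(1))
E
```

```text
held red [array([ 43.9, -24.4,  13.2]), array([43.5, 23.4, 13.2])] [[22, 47, 958], [23, 46, 940]] width 0.04394056461190996
(array([-0.016,  0.001,  0.356]), array([ 0.001, -0.001,  0.   ]))
[557.11057451 174.26410121]
yellow [554.8 173.4] [32, 32, 541] [ 37.8 158.3  40. ]
```

arm_command([
  [[-0.01, 0, 0.1, 0, 0, 0, -1], [-0.01, 0, 0.2, 0, 0, 0, -1], [-0.01, 0, 0.28, 0, 0, 0, -1], [-0.01, 0, 0.32, 0, 0, 0, -1], [-0.01, 0, 0.32, 0, 0, 0, -1]],
])

```text
t: 34.75
ee_pos: [0.6002, 0.0337, 0.0791]
tool_rot: [[-0.948, 0.072, -0.311], [0.067, 0.997, 0.024], [0.312, 0.002, -0.95]]
contact_force: [-0.1, -0.1, -1.5]
width: 0.044
gripper_force: 30.0
```

arm_command([
  [[0, 0, 0.02, 0, 0, 0, -1], [0, 0, 0.03, 0, 0, 0, -1], [0, 0, 0.03, 0, 0, 0, -1]],
])

```text
t: 35.05
ee_pos: [0.6001, 0.0337, 0.0778]
tool_rot: [[-0.948, 0.072, -0.309], [0.068, 0.997, 0.024], [0.31, 0.002, -0.951]]
contact_force: [1.2, 0.4, 4.5]
width: 0.044
gripper_force: 30.0
```

arm_command([
  [[0, 0, 0.02, 0, 0, 0, -1], [0, 0, 0.02, 0, 0, 0, -1], [0, 0, 0.02, 0, 0, 0, -1]],
])

```text
t: 35.35
ee_pos: [0.6001, 0.0338, 0.0775]
tool_rot: [[-0.949, 0.072, -0.307], [0.068, 0.997, 0.024], [0.308, 0.002, -0.951]]
contact_force: [-0.9, 1.6, 18.2]
width: 0.0439
gripper_force: 30.0
```

On the board with the stud in the hole. Sliding home.

arm_command([
  [[0, 0, -0.015, 0, 0, 0, -1], [-0.05, 0, -0.015, 0, 0, 0, -1], [-0.1, 0, -0.015, 0, 0, 0, -1], [-0.1, 0, -0.015, 0, 0, 0, -1]],
])

```text
t: 35.75
ee_pos: [0.6102, 0.033, 0.0743]
tool_rot: [[-0.949, 0.072, -0.308], [0.068, 0.997, 0.024], [0.309, 0.002, -0.951]]
contact_force: [1.9, 0.7, 7.1]
width: 0.0437
gripper_force: 30.0
```

arm_command([
  [[-0.04, 0, 0, 0, 0, 0, -1], [-0.08, 0, 0, 0, 0, 0, -1], [-0.12, 0, 0, 0, 0, 0, -1], [-0.12, 0, 0, 0, 0, 0, -1]],
])

```text
t: 36.15
ee_pos: [0.6214, 0.0322, 0.0706]
tool_rot: [[-0.949, 0.072, -0.308], [0.068, 0.997, 0.024], [0.309, 0.002, -0.951]]
contact_force: [1.0, 1.1, 8.6]
width: 0.0437
gripper_force: 30.0
```

arm_command([
  [[-0.02, 0, 0, 0, 0, 0, -1], [-0.03, 0, 0, 0, 0, 0, -1], [-0.03, 0, 0, 0, 0, 0, -1]],
])

```text
t: 36.45
ee_pos: [0.6223, 0.0321, 0.0704]
tool_rot: [[-0.947, 0.072, -0.313], [0.068, 0.997, 0.024], [0.313, 0.002, -0.95]]
contact_force: [-8.4, 0.3, 17.8]
width: 0.0437
gripper_force: 30.0
```

arm_command([
  [[-0.02, 0, 0, 0, 0, 0, -1], [-0.02, 0, 0, 0, 0, 0, -1], [-0.02, 0, 0, 0, 0, 0, -1]],
])

```text
t: 36.75
ee_pos: [0.6228, 0.0321, 0.0704]
tool_rot: [[-0.946, 0.072, -0.316], [0.068, 0.997, 0.024], [0.317, 0.001, -0.949]]
contact_force: [-15.6, 0.4, 23.8]
width: 0.0438
gripper_force: 30.0
```

arm_command([
  [[0.03, 0, 0, 0, 0, 0, -1], [0.03, 0, 0, 0, 0, 0, -1], [0.03, 0, -0.01, 0, 0, 0, 0.1], [0.03, 0, -0.01, 0, 0, 0, 0.3], [0.03, 0, -0.01, 0, 0, 0, 0.3]],
])

```text
t: 37.25
ee_pos: [0.6226, 0.032, 0.0697]
tool_rot: [[-0.948, 0.072, -0.31], [0.068, 0.997, 0.024], [0.311, 0.002, -0.95]]
contact_force: [-0.7, -0.2, 0.8]
width: 0.06
gripper_force: 0.0
```

arm_command([
  [[0, 0, -0.1, 0, 0, 0, 0.3], [0, 0, -0.3, 0, 0, 0, 0.3], [0, 0, -0.6, 0, 0, 0, 0.3], [0, 0, -0.9, 0, 0, 0, 0.3], [0, 0, -1, 0, 0, 0, 0.3]],
])

```text
t: 37.75
ee_pos: [0.6552, 0.0295, 0.1682]
tool_rot: [[-0.949, 0.072, -0.306], [0.068, 0.997, 0.024], [0.307, 0.002, -0.952]]
contact_force: [-0.2, -0.2, -0.1]
width: 0.0621
gripper_force: 0.0
```

```bash
python3 - <<'E'
from h import *
c=grab("wrist","w11")
for k in("red","green","blue","yellow"):print(k,[np.round(o[:3]).tolist() for o in blobs(c,k,150)][:5])
s=c["s"];print(s["ee_pos"]);P=s["ee_pos"]+np.array([0,0,.06]);print(P,inc(P,Rdown(180),s))
E
```

```text
red [[321.0, 169.0, 7803.0], [320.0, 241.0, 986.0], [320.0, 96.0, 866.0]]
green [[573.0, 167.0, 6776.0], [556.0, 241.0, 932.0], [590.0, 96.0, 796.0]]
blue [[405.0, 159.0, 6220.0], [410.0, 96.0, 860.0], [408.0, 241.0, 644.0]]
yellow [[477.0, 241.0, 986.0], [500.0, 96.0, 866.0], [491.0, 126.0, 390.0]]
[0.65522856 0.02950142 0.16820978]
[0.65522856 0.02950142 0.22820978] (array([ 0.184,  0.001, -0.571]), array([ 0.008, -0.198, -0.045]))
```

View pics/w11.png

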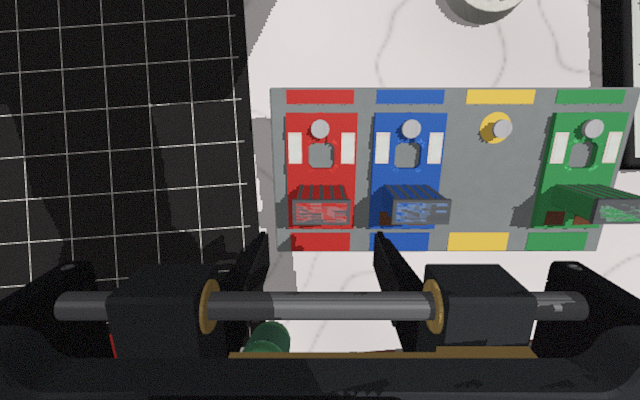

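All three panels are hung straight and fully home, with the studs at the slot ends (320,128), (412,128) and (593,128). Now the keys.

arm_command([
  [[0.05, 0, -0.2, 0.002, -0.06, -0.01, -1], [0.1, 0, -0.4, 0.005, -0.12, -0.03, -1], [0.184, 0, -0.57, 0.008, -0.198, -0.045, -1], [0.184, 0, -0.57, 0.008, -0.198, -0.045, -1]],
])

```text
t: 38.2
ee_pos: [0.6527, 0.0299, 0.2273]
tool_rot: [[-1.0, -0.001, 0.0], [-0.001, 1.0, 0.0], [-0.0, 0.0, -1.0]]
contact_force: [1.3, -0.2, 0.6]
width: 0.0357
gripper_force: 0.0
```

arm_command([
  [[0.25, 0.4, 0, 0, 0, 0, -1], [0.48, 0.8, 0, 0, 0, 0, -1], [0.54, 0.938, 0, 0, 0, 0, -1]],
])

```text
t: 38.5
ee_pos: [0.5975, 0.1259, 0.224]
tool_rot: [[-1.0, -0.001, -0.01], [-0.001, 1.0, 0.001], [0.01, 0.001, -1.0]]
contact_force: [0.5, 0.2, -0.9]
width: 0.0111
gripper_force: 0.0
```

arm_command([
  [[0.25, 0.4, 0, 0, 0, 0, -1], [0.48, 0.8, 0, 0, 0, 0, -1], [0.54, 0.938, 0, 0, 0, 0, -1]],
])

```text
t: 38.8
ee_pos: [0.5439, 0.2196, 0.2245]
tool_rot: [[-1.0, -0.002, -0.009], [-0.002, 1.0, 0.0], [0.009, 0.0, -1.0]]
contact_force: [0.6, -0.3, 0.1]
width: 0.0002
gripper_force: 0.0
```

arm_command([
  [[0.25, 0.4, 0, 0, 0, 0, -1], [0.48, 0.8, 0, 0, 0, 0, -1], [0.54, 0.938, 0, 0, 0, 0, -1]],
])

```text
t: 39.1
ee_pos: [0.4904, 0.3132, 0.225]
tool_rot: [[-1.0, -0.002, -0.007], [-0.002, 1.0, -0.0], [0.007, -0.0, -1.0]]
contact_force: [0.5, -1.0, -0.1]
width: 0.0003
gripper_force: 0.0
```

arm_command([
  [[0.25, 0.4, 0, 0, 0, 0, -1], [0.48, 0.8, 0.2, 0, 0, 0, -1], [0.54, 0.938, 0.4, 0, 0, 0, -1], [0.54, 0.938, 0.6, 0, 0, 0, -1], [0.54, 0.938, 0.6, 0, 0, 0, -1]],
])

```text
t: 39.6
ee_pos: [0.4372, 0.4041, 0.1631]
tool_rot: [[-1.0, -0.0, -0.01], [-0.0, 1.0, -0.003], [0.01, -0.003, -1.0]]
contact_force: [0.1, -0.6, 0.1]
width: 0.0007
gripper_force: 0.0
```

```bash
python3 - <<'E'
from h import *
c=grab("wrist");s=c["s"];print(s["ee_pos"],s["width"])
for k in("red","green","yellow"):
  print(k,[(np.round(o[:3]).tolist(),plane(c,o[:2],.05).round(4).tolist()) for o in blobs(c,k,400)][:3])
for p in((.440,.4055,.068),(.505,.4015,.068)):print(inc(np.array(p),Rdown(180),s))
E
```

```text
[0.43721099 0.40407665 0.16311746] 0.0006639228182198739
red []
green [([193.0, 336.0, 964.0], [0.5918, 0.265, 0.05])]
yellow [([323.0, 199.0, 853.0], [0.4388, 0.4045, 0.05])]
(array([-0.037,  0.017,  0.951]), array([-0.002, -0.006,  0.   ]))
(array([-0.687, -0.023,  0.945]), array([-0.002, -0.006,  0.   ]))
```

arm_command([
  [[-0.03, 0.012, 0.4, -0.002, -0.006, 0, -1], [-0.03, 0.012, 0.7, -0.002, -0.006, 0, -1], [-0.03, 0.012, 0.95, -0.002, -0.006, 0, -1], [-0.03, 0.012, 0.95, -0.002, -0.006, 0, -1]],
])

```text
t: 40.05
ee_pos: [0.4402, 0.4048, 0.0693]
tool_rot: [[-1.0, 0.002, 0.001], [0.002, 1.0, 0.001], [-0.001, 0.001, -1.0]]
contact_force: [0.7, -0.4, 0.0]
width: 0.0004
gripper_force: 0.0
```

arm_command([
  [[0, 0, 0.07, 0, 0, 0, -1], [0, 0, 0.12, 0, 0, 0, -1], [0, 0, 0.17, 0, 0, 0, -1], [0, 0, 0.2, 0, 0, 0, -1], [0, 0, 0.2, 0, 0, 0, -1]],
])

```text
t: 40.55
ee_pos: [0.4406, 0.4064, 0.0515]
tool_rot: [[-1.0, 0.0, 0.005], [0.0, 1.0, 0.004], [-0.005, 0.004, -1.0]]
contact_force: [2.1, -0.1, 3.2]
width: 0.0005
gripper_force: 1.3
```

arm_command([
  [[0, 0, 0.02, 0, 0, 0, -1], [0, 0, 0.04, 0, 0, 0, -1], [0, 0, 0.04, 0, 0, 0, -1]],
])

```text
t: 40.85
ee_pos: [0.4406, 0.4064, 0.0474]
tool_rot: [[-1.0, 0.0, 0.005], [0.0, 1.0, 0.004], [-0.005, 0.004, -1.0]]
contact_force: [3.1, -0.6, 4.9]
width: 0.0009
gripper_force: 2.2
```

arm_command([
  [[0, 0, 0.02, 0, 0, 0, -1], [0, 0, 0.04, 0, 0, 0, -1], [0, 0, 0.045, 0, 0, 0, -1], [0, 0, 0.045, 0, 0, 0, -1]],
])

```text
t: 41.25
ee_pos: [0.4407, 0.4065, 0.0457]
tool_rot: [[-1.0, 0.0, 0.006], [0.0, 1.0, 0.005], [-0.006, 0.005, -1.0]]
contact_force: [-4.1, -6.4, 35.8]
width: 0.0006
gripper_force: 18.0
```

arm_command([
  [[0, 0, -0.15, 0, 0, 0, -1], [0, 0, -0.3, 0, 0, 0, -1], [0, 0, -0.3, 0, 0, 0, -1]],
])

```text
t: 41.55
ee_pos: [0.4403, 0.4065, 0.0739]
tool_rot: [[-1.0, 0.0, 0.005], [0.0, 1.0, 0.005], [-0.005, 0.005, -1.0]]
contact_force: [-0.8, 1.0, -0.1]
width: 0.0006
gripper_force: 0.0
```

```bash
python3 - <<'E'
from h import *
s=r.get_state();print(s["ee_pos"],inc(np.array([.505,.4008,.068]),Rdown(180),s))
E
```

```text
[0.44026866 0.40646122 0.0739256 ] (array([-0.647, -0.057,  0.062]), array([ 0.003,  0.003, -0.   ]))
```

Yellow bottomed at z = 0.0457. Now green.

arm_command([
  [[-0.3, -0.03, -0.05, 0, 0, 0, -1], [-0.647, -0.05, -0.05, 0, 0, 0, -1], [-0.647, -0.05, 0, 0, 0, 0, -1], [-0.647, -0.05, 0.06, 0, 0, 0, -1], [-0.647, -0.05, 0.06, 0, 0, 0, -1]],
])

```text
t: 42.05
ee_pos: [0.5033, 0.4006, 0.0651]
tool_rot: [[-1.0, 0.0, 0.001], [0.0, 1.0, 0.002], [-0.001, 0.002, -1.0]]
contact_force: [-0.6, 0.0, 0.6]
width: 0.0001
gripper_force: 0.0
```

arm_command([
  [[0, 0, 0.07, 0, 0, 0, -1], [0, 0, 0.12, 0, 0, 0, -1], [0, 0, 0.17, 0, 0, 0, -1], [0, 0, 0.2, 0, 0, 0, -1], [0, 0, 0.2, 0, 0, 0, -1]],
])

```text
t: 42.55
ee_pos: [0.5045, 0.4013, 0.0468]
tool_rot: [[-1.0, 0.0, 0.003], [0.0, 1.0, 0.004], [-0.003, 0.004, -1.0]]
contact_force: [-4.0, 0.4, 5.1]
width: 0.0006
gripper_force: 2.3
```

arm_command([
  [[0, 0, 0.02, 0, 0, 0, -1], [0, 0, 0.04, 0, 0, 0, -1], [0, 0, 0.05, 0, 0, 0, -1], [0, 0, 0.05, 0, 0, 0, -1]],
])

```text
t: 42.95
ee_pos: [0.5049, 0.4014, 0.0458]
tool_rot: [[-1.0, 0.0, 0.006], [0.0, 1.0, 0.005], [-0.006, 0.005, -1.0]]
contact_force: [-13.1, -6.3, 36.9]
width: 0.0005
gripper_force: 18.3
```

Green is fully down too. Retract, check the scene once, then hand in.

arm_command([
  [[0, 0, -0.2, 0, 0, 0, -1], [0, 0, -0.5, 0, 0, 0, -1], [0, 0, -1.0, 0, 0, 0, -1], [0, 0, -1.0, 0, 0, 0, -1], [0, 0, -1.0, 0, 0, 0, -1]],
])

```text
t: 43.45
ee_pos: [0.5051, 0.401, 0.1432]
tool_rot: [[-1.0, 0.0, 0.007], [0.0, 1.0, 0.005], [-0.007, 0.005, -1.0]]
contact_force: [-0.6, 0.6, 0.3]
width: 0.0005
gripper_force: 0.0
```

```bash
python3 - <<'E'
from h import *
s=grab("side");print(s["s"]["ee_pos"],s["s"]["contact_force"])
for k in HUE:print(k,[np.round(o[:3]).tolist() for o in blobs(s,k,100)])
print(r.job_done())
E
```

```text
[0.505051   0.4009635  0.14317441] [-0.56469106  0.57482037  0.30003733]
red [[324.0, 183.0, 461.0], [400.0, 199.0, 161.0]]
yellow [[322.0, 327.0, 444.0]]
green [[285.0, 139.0, 290.0], [377.0, 175.0, 146.0]]
blue [[370.0, 369.0, 1610.0], [204.0, 116.0, 1601.0], [309.0, 167.0, 326.0], [418.0, 219.0, 182.0]]
the job is handed in; nothing more can be done
None
```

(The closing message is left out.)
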